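# Close down the knife-handle bench

## Robot

A 6-joint arm with a two-finger parallel gripper is mounted at the origin on the work surface. World frame = base frame: x ahead of the robot, y to its left, z up, the work surface at z = 0. Lengths are in m, angles in rad, forces in N, time in s.
With the tool pointing down it reaches from about 0.4 to 0.925 m from the base axis. Payload 3.4 kg.
Tool frame: the origin (TCP) lies where the fingers leave the gripper's body, on its centre line; the fingertips stand 73 mm ahead of it and the grasp point (between the pads) lies 54 mm ahead of it; z points along the fingers, y is the line along which they close (so a half turn about z gives the same grasp; the last joint's range is limited). The gripper opens to 85 mm and grips with 20 to 120 N. Pads are 22 mm wide; open, the fingers measure 114 mm over their backs; the gripper's body (76 mm by 85 mm) begins 54 mm behind the grasp point. The pads swing forward as they close: fully open they stand 13 mm farther back than shut.
Start: joints at [-1.331, 0.307, 1.506, -0, 1.328, -0.073], TCP at [0.177, -0.547, 0.304] pointing down, gripper open.
Joint ranges: [-3.12, 3.12], [-1.05, 2.28], [0.14, 2.33], [-1.42, 4.57], [0.1, 2.73], [-2.68, 2.68]. Speed limits (rad/s): [2.57, 2.57, 3.14, 3.14, 3.14, 3.14].

## Interface

Orientations are given as a unit quaternion [x, y, z, w].
In Python, from workcell import telemetry, eyes, ticket, finder gives the robot as it stands.
- The arm moves only by the shell command python3 -m handwheel 'ROWS' [OPENING] [FORCE]. ROWS is JSON, a list of rows, each an object of numbers: "tx", "ty", "tz": the shift along the tool's x, y, z in cm; "wx", "wy", "wz": the turn, a rotation vector about the tool's x, y, z in rad. A call has 1 to 20 rows; each row shifts and turns the commanded pose from where the row before left it, along the tool's axes as they then stand; what a row does not reach is not made up. A row lasts 1/10 s, in which the tool goes at most 50 mm and 8.59 degrees, less where a joint would pass 70% of its speed; a pose out of reach is approached as far as the arm can. A call is refused whole if a number of a shift passes 5 or a number of a turn 0.15, either way. A call with a gripper value outside its range is refused whole. OPENING is the opening, from -1 (shut) to 1 (fully open), set as the call begins (- or left out, the last holds). The fingers move at their own pace and stop on an object; FORCE is the grip in N (left out, the last holds). Time passes only in rows, so rows that do not move let the fingers close. It gives the time, the measured TCP pose, the force, the opening and the grip force at its end, in the units of the state.
- telemetry.sense(): the state, without advancing time (a new reading comes with each control period).
- eyes.read_camera(name): name is "side" or "top" or "wrist"; returns the picture (480x640x3 uint8, red, green, blue); there is no depth.
- eyes.get_calibration(name): a dict with "fov_y" (degrees; the focal length in pixels is half the picture's height over the tangent of half this angle, whatever the lens; pixels are square), "cx", "cy" (the principal point, pixels), "eye" and "orientation" of the camera in the world; the wrist camera has in their place "hand_eye" (4x4, takes a point from camera to tool coordinates, whose origin is the TCP and whose axes are the flange's). Camera axes: x right, y down, z forward; pixel columns grow to the right and rows downward; lengths in m; the calibration is good to about 2 mm. A picture is of the moment at which its call begins: read the wrist's pose just before it. get_calibration takes no time and is no camera call.
- ticket.finish_job(): hands the job in; it is judged then, once.
Trained networks look in the newest picture that a camera, given by its name, has taken for a name from the list of things; names that differ only in an ending like _2 or _b are one class to them, and where a whole thing is asked for, a point or a joint stands for the part that bears it (a point fixed in the world has none). Each returns a list of dicts, best first, with "p" (0 to 1); they miss things now and then, are a little off and sometimes report something else, mostly with a low value. They report only what shows in the picture. A call takes as long as a camera call. They do not tell look-alikes from the thing itself.
- finder.spot_in(camera, thing): "position" ([column, row] in pixels, amid what is visible of it).
- finder.silhouettes(camera, thing): "mask" (480x640 bool, what is visible of it) and "position" ([column, row] in pixels, amid what is visible of it).
The state is a dict: "clock": time; "joint_pos": joint angles; "joint_velocities": joint speeds; "effort": joint torques, N m; "eef_pos": TCP position; "tool_rot": TCP orientation; "wrist_force": force on the tool from outside, world axes, zero at the start; "moment": the same for the moment, N m; "grip_width": finger opening in m; "grip_force": force on a finger pad.
Only numpy, scipy, OpenCV 4.12 (cv2) and the standard library are available. Lean on these libraries where they do the work, as an engineer would, in place of code of your own. Each camera call takes 0.05 s, during which the arm holds its last target. There are 200 camera calls.

## Task

Tidy up the bench: stack all the knife-handle slabs squarely in one pile on the stand's cork pad, and only then lay the aluminium bar flat across the stand's two saddles, over the pile. Put every hand tool back in the rack, lying down in the slot with its own colour, butt end towards the coloured tag (the tools may be done at any time). Leave everything else where it is.

Things in the scene. Friction and masses are not known exactly. Their poses are not given: they have to be found in the camera images.
- tool_red: hand tool ending in an awl point: red lacquered handle with square sides, 100 long x 24 x 24 mm (dark wood butt), then a thin steel working end out to 90 mm from the origin. Origin at the centre of the handle (12 mm above what it lies on, near the centre of mass); x along the tool towards the steel end. 80 g, starts on the marble. May be absent (None).
- tool_blue: hand tool ending in a flat creaser blade: blue lacquered handle with square sides, 100 long x 24 x 24 mm (dark wood butt), then a thin steel working end out to 90 mm from the origin. Origin at the centre of the handle (12 mm above what it lies on, near the centre of mass); x along the tool towards the steel end. 80 g, starts on the marble. May be absent (None).
- tool_yellow: hand tool ending in a two-pronged fork: yellow lacquered handle with square sides, 100 long x 24 x 24 mm (dark wood butt), then a thin steel working end out to 90 mm from the origin. Origin at the centre of the handle (12 mm above what it lies on, near the centre of mass); x along the tool towards the steel end. 80 g, starts on the marble. May be absent (None).
- tool_green: hand tool ending in a small round wheel: green lacquered handle with square sides, 100 long x 24 x 24 mm (dark wood butt), then a thin steel working end out to 90 mm from the origin. Origin at the centre of the handle (12 mm above what it lies on, near the centre of mass); x along the tool towards the steel end. 80 g, starts on the marble. May be absent (None).
- slot_red: fixed wooden slot with a red upright end tag and red floor stripe, home of the red tool. Origin at its underside, below where the middle of the handle belongs; x from the tag along the slot, z up. Floor 5 mm above the origin: a tool lying home has its origin 17 mm above this one. Tag: inner face at x = -63 mm, 30 mm high; the far end is open.
- slot_blue: fixed wooden slot with a blue upright end tag and blue floor stripe, home of the blue tool. Origin at its underside, below where the middle of the handle belongs; x from the tag along the slot, z up. Floor 5 mm above the origin: a tool lying home has its origin 17 mm above this one. Tag: inner face at x = -63 mm, 30 mm high; the far end is open.
- slot_yellow: fixed wooden slot with a yellow upright end tag and yellow floor stripe, home of the yellow tool. Origin at its underside, below where the middle of the handle belongs; x from the tag along the slot, z up. Floor 5 mm above the origin: a tool lying home has its origin 17 mm above this one. Tag: inner face at x = -63 mm, 30 mm high; the far end is open.
- slot_green: fixed wooden slot with a green upright end tag and green floor stripe, home of the green tool. Origin at its underside, below where the middle of the handle belongs; x from the tag along the slot, z up. Floor 5 mm above the origin: a tool lying home has its origin 17 mm above this one. Tag: inner face at x = -63 mm, 30 mm high; the far end is open.
- rack: fixed board, 185 x 275 x 4 mm, on the marble, origin under its centre, with the four slots on it side by side, 66 mm apart, in changing order. Slot walls: 34 mm apart inside, 6 mm thick, 14 mm above the slot floor, with a gap for the fingers from x = -28 to +28 mm of the slot. A tool fits only with its butt to the tag (13 mm to spare there).
- slab_walnut: dark walnut knife-handle slab, 110 x 38 x 12 mm (x, y, z), origin at its centre, 60 g, starts flat on the marble. May be absent (None).
- slab_pink: bright pink resin knife-handle slab, 110 x 38 x 12 mm (x, y, z), origin at its centre, 60 g, starts flat on the marble. May be absent (None).
- slab_maple: pale maple knife-handle slab, 110 x 38 x 12 mm (x, y, z), origin at its centre, 60 g, starts flat on the marble. May be absent (None).
- stand: fixed pile stand, base 250 x 80 mm, origin at the centre of its underside, x along its length. In the middle a cork pad with a slab's outline (110 x 38 mm, long along x), top at z = 10 mm. At x = +-95 mm two grey saddles, 24 mm long, 44 mm wide: seats at z = 62 mm between cheeks 32 mm apart inside, tops at 76 mm. Three slabs pile up to 46 mm, below the seats.
- bar: aluminium retaining bar with two orange bands, 220 x 24 x 12 mm (x, y, z), origin at its centre, 170 g, starts flat on the marble. Lying flat in both saddles its origin is 68 mm above the stand's origin. Either end may go either way.
- marble: fixed marble slab, 395 x 760 x 15 mm, origin at the centre of its underside on the bench; tools, slabs, bar and rack stand on its top, 15 mm above the bench (z = 0.015).
- wax: tin of beeswax, 42 mm across, 20 mm high, among the tools on the marble; not part of the job, leave it where it is.
- spool: upright pink thread spool; not part of the job, leave it where it is.
- glue: blue glue tube; not part of the job, leave it where it is.
- chuck_key: T-shaped drill chuck key; not part of the job, leave it where it is.
Mind the look-alikes: they are no part of the job. There is more than one size of the tool_red; the job needs the larger.

How it is judged:
By the outcome, as a careful person would: the job done as asked, in the order asked, and still so for the second after the job is handed in, with the robot touching nothing.
Of tool_red, tool_blue, tool_yellow, tool_green only 3 to 4 are there at a start; the rules pass over those that are not, and their reading is None.
Of slab_walnut, slab_pink, slab_maple only 2 to 3 are there at a start; the rules pass over those that are not, and their reading is None.
At some moment in a run one of tool_red, tool_blue, tool_yellow, tool_green may be knocked a few centimetres aside while the robot is not near it.
Once in a run the grip may slacken for a moment while it holds something.
It also fails if it takes over 210 s, if anything falls off the work surface, if the arm or the gripper's body presses on something with over 40 N, if the wrist force passes 120 N, or if a joint passes its speed limit or range.

## Working session

There is one attempt and no reset: what is moved stays moved. The work goes in short steps, Python scripts to look and compute and a shell command to move; the robot and the scene stay as the last step left them, time stands still between calls to the robot, and variables do not carry over. Pictures are saved under pics/ and viewed, at most 18 in all, crops included, and the job is handed in when it is done.

```bash
ls; mkdir -p pics
python3 - <<'E'
from workcell import telemetry, eyes
import cv2
s=telemetry.sense(); print(s)
for n in("top","side","wrist"):
    print(n,eyes.get_calibration(n))
    cv2.imwrite(f"pics/{n}0.png",eyes.read_camera(n)[:,:,::-1])
E
```

```text
pics
{'clock': 0.0, 'joint_pos': array([-1.33146691e+00,  3.07584467e-01,  1.50766028e+00,  3.15532748e-06,
        1.32839440e+00, -7.34920501e-02]), 'joint_velocities': array([-1.31947130e-03, -4.30936549e-04, -1.63649017e-03,  2.93634749e-04,
        6.86622500e-05, -9.15007411e-04]), 'effort': array([-1.64444580e-03, -4.57567334e+01, -2.51919973e+01, -6.37598932e-04,
        1.32903815e-02,  7.54782945e-06]), 'eef_pos': array([ 0.17680654, -0.54657444,  0.30297926]), 'tool_rot': array([ 9.87792300e-01,  1.55773310e-01, -8.32230321e-05, -1.01985601e-03]), 'wrist_force': array([-0.39094398,  0.45823703,  0.42256667]), 'moment': array([ 0.02436888,  0.03172186, -0.0005023 ]), 'grip_force': 0.0, 'grip_width': 0.08509205301455595}
top {'fov_y': 43.93413616854223, 'cx': 322.20905491367205, 'cy': 239.77500437038884, 'eye': array([ 0.33837108, -0.00616877,  1.2804904 ]), 'orientation': array([-0.70429755,  0.70448405, -0.05656866,  0.06683691])}
side {'fov_y': 43.980657528116744, 'cx': 308.378039948223, 'cy': 248.9441619848764, 'eye': array([ 0.467358  , -1.0591016 ,  0.75009999]), 'orientation': array([ 0.87849381, -0.03451341,  0.00685948, -0.47645608])}
wrist {'fov_y': 58.76508205873245, 'cx': 326.48767879711534, 'cy': 239.1693927270491, 'hand_eye': array([[-8.61367374e-04, -9.63821010e-01, -2.66548906e-01,
         6.68522635e-02],
       [ 9.99999435e-01, -9.96076219e-04,  3.70184600e-04,
         6.15315542e-04],
       [-6.22294722e-04, -2.66548437e-01,  9.63821323e-01,
        -6.97278474e-02],
       [ 0.00000000e+00,  0.00000000e+00,  0.00000000e+00,
         1.00000000e+00]])}
```

View pics/top0.png

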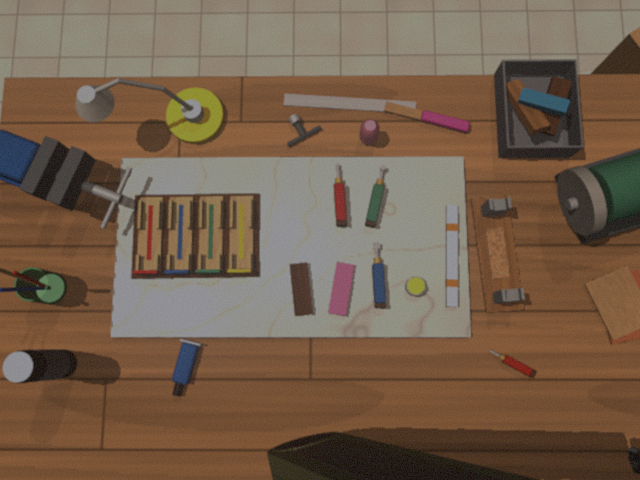

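View pics/side0.png

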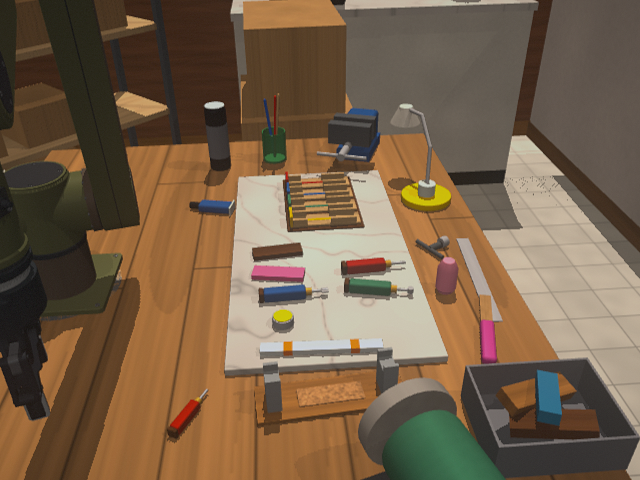

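```bash
cat > h.py <<'E'
import numpy as np, cv2
from scipy.spatial.transform import Rotation as R
from workcell import telemetry, eyes, finder
def cam(n,s=None):
    c=eyes.get_calibration(n); f=240/np.tan(np.radians(c["fov_y"]/2))
    if "eye" in c: E,Q=np.array(c["eye"]),R.from_quat(c["orientation"]).as_matrix()
    else:
        s=s or telemetry.sense(); T=np.array(c["hand_eye"]); A=R.from_quat(s["tool_rot"]).as_matrix()
        E=np.array(s["eef_pos"])+A@T[:3,3]; Q=A@T[:3,:3]
    return c,f,E,Q
def unproj(n,px,z,s=None):
    c,f,E,Q=cam(n,s); px=np.atleast_2d(px).astype(float)
    d=np.c_[(px[:,0]-c["cx"])/f,(px[:,1]-c["cy"])/f,np.ones(len(px))]@Q.T
    return E+d*((z-E[2])/d[:,2])[:,None]
def proj(n,P,s=None):
    c,f,E,Q=cam(n,s); p=(np.atleast_2d(P)-E)@Q
    return np.c_[f*p[:,0]/p[:,2]+c["cx"],f*p[:,1]/p[:,2]+c["cy"]]
def rect(n,mask,z,s=None):
    "centre, (long, short), yaw of long axis in (-90,90] of mask projected on plane z"
    ct=max(cv2.findContours(mask.astype(np.uint8),0,1)[0],key=cv2.contourArea)[:,0]
    w=unproj(n,ct,z,s)[:,:2]; (c,(a,b),t)=cv2.minAreaRect((w*1000).astype(np.float32))
    if a<b: a,b,t=b,a,t+90
    return np.array(c)/1000,(a,b),(t+90)%180-90
def go(x,y,z,yaw):
    "tool-frame shift cm/turn to target with tool down; yaw deg = heading of tool x"
    s=telemetry.sense(); A=R.from_quat(s["tool_rot"]); 
    B=R.from_euler("z",yaw,degrees=True)*R.from_euler("x",180,degrees=True)
    print("now",np.round(s["eef_pos"],4),"shift cm",np.round(A.inv().apply(np.array([x,y,z])-s["eef_pos"])*100,2),"turn",np.round((A.inv()*B).as_rotvec(),3))
E
python3 - <<'E'
from h import *
print(cam("top")[3])
n="top"; eyes.read_camera(n)
for t,z in [("tool_red",.039),("tool_blue",.039),("tool_green",.039),("tool_yellow",.039),("slab_walnut",.027),("slab_pink",.027),("slab_maple",.027),("bar",.027),("rack",.035),("slot_red",.03),("slot_blue",.03),("slot_green",.03),("stand",.01),("wax",.035),("marble",.015)]:
    for d in finder.silhouettes(n,t)[:2]:
        c,ab,yaw=rect(n,d["mask"],z); print(t,round(d["p"],2),np.round(d["position"]),c.round(4),np.round(ab,0),round(yaw,1))
E
```

```text
[[ 0.00100442 -0.98477103  0.17385341]
 [-0.99989453  0.0015299   0.01444272]
 [-0.01448875 -0.17384958 -0.98466563]]
tool_red 0.92 [518. 366.] [ 0.2997 -0.3835] [78. 20.] 58.7
tool_red 0.57 [339. 202.] [ 0.6488 -0.0244] [124.  26.] 3.6
tool_blue 0.73 [380. 280.] [ 0.4851 -0.1055] [136.  26.] 3.6
tool_green 0.55 [378. 200.] [ 0.6543 -0.1047] [139.  25.] -12.9
tool_yellow 0.74 [303. 288.] [0.4558 0.0565] [112.  42.] 6.3
slab_walnut 0.57 [303. 289.] [0.4559 0.0577] [111.  40.] 6.3
slab_pink 0.7 [342. 287.] [ 0.4547 -0.0274] [110.  38.] -9.6
slab_pink 0.33 [198. 243.] [0.5701 0.2822] [273. 187.] -88.8
bar 0.66 [454. 254.] [ 0.5281 -0.2626] [224.  28.] -2.0
rack 0.62 [196. 238.] [0.5695 0.2818] [271. 182.] -89.2
slot_red 0.62 [151. 237.] [0.57   0.3839] [168.  56.] -0.2
slot_blue 0.87 [178. 235.] [0.571  0.3182] [170.  55.] 0.4
slot_green 0.71 [214. 235.] [0.5719 0.2515] [168.  53.] 0.1
stand 0.95 [499. 249.] [ 0.5351 -0.3658] [251.  88.] 5.3
stand 0.28 [379. 202.] [ 0.661  -0.1074] [143.  27.] -14.0
wax 0.58 [417. 287.] [ 0.4609 -0.1832] [39. 38.] -45.7
marble 0.73 [314. 250.] [0.5521 0.082 ] [763. 395.] -90.0
```

```bash
python3 -c "
from h import *; go(.58,-.18,.36,0)"
```

```text
now [ 0.1769 -0.5471  0.3039] shift cm [ 49.65 -22.53  -5.61] turn [0.    0.    0.313]
```

```bash
python3 -m handwheel '[{"wz":0.105,"tz":-1.9},{"wz":0.105,"tz":-1.9},{"wz":0.104,"tz":-1.9},{"tx":2.9,"ty":-2.6},{"tx":2.9,"ty":-2.6},{"tx":2.9,"ty":-2.6},{"tx":2.9,"ty":-2.6},{"tx":2.9,"ty":-2.6},{"tx":2.9,"ty":-2.6},{"tx":2.9,"ty":-2.6},{"tx":2.9,"ty":-2.6},{"tx":2.9,"ty":-2.6},{"tx":2.9,"ty":-2.6},{"tx":2.9,"ty":-2.6},{"tx":2.9,"ty":-2.6},{"tx":2.8,"ty":-2.7},{"tx":2.7,"ty":-2.8},{},{}]' 1
python3 - <<'E'
from h import *
go(.58,-.18,.36,0)
s=telemetry.sense(); im=eyes.read_camera("wrist"); cv2.imwrite("pics/w1.png",im[:,:,::-1])
n="wrist"
for t,z in [("tool_red",.039),("tool_blue",.039),("tool_green",.039),("slab_walnut",.027),("slab_pink",.027),("bar",.027),("stand",.01),("wax",.035)]:
    for d in finder.silhouettes(n,t)[:2]:
        c,ab,yaw=rect(n,d["mask"],z,s); print(t,round(d["p"],2),np.round(d["position"]),c.round(4),np.round(ab,0),round(yaw,1))
E
```

```text
now [ 0.1769 -0.5471  0.3039] shift cm [ 49.65 -22.53  -5.61] turn [0.    0.    0.313]
tool_red 0.78 [206.  18.] [ 0.2841 -0.4205] [38. 16.] 61.5$[0]: bad value
```

View pics/w1.png

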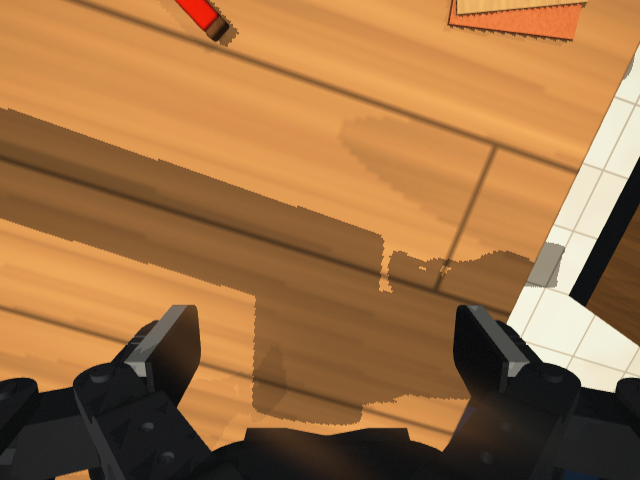

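```bash
python3 -m handwheel '[{"tx":0,"ty":0,"tz":-1.9,"wx":0,"wy":0,"wz":0.1}]' 1
```

```text
clock: 1.5
eef_pos: [0.1766, -0.5456, 0.3205]
tool_rot: [0.994, 0.105, -0.0, -0.003]
wrist_force: [-0.2, -0.9, -0.7]
grip_width: 0.0855
grip_force: 0.0
```

```bash
python3 -m handwheel '[{"tz":-1.9,"wz":0.1},{"tz":-1.8,"wz":0.11}]'
```

```text
$[0]: bad value
```

```bash
python3 -m handwheel '[{"tx":0,"ty":0,"tz":-1.9,"wx":0,"wy":0,"wz":0.1},{"tx":0,"ty":0,"tz":-1.8,"wx":0,"wy":0,"wz":0.11},{"tx":2.9,"ty":-2.6,"tz":0,"wx":0,"wy":0,"wz":0},{"tx":2.9,"ty":-2.6,"tz":0,"wx":0,"wy":0,"wz":0},{"tx":2.9,"ty":-2.6,"tz":0,"wx":0,"wy":0,"wz":0},{"tx":2.9,"ty":-2.6,"tz":0,"wx":0,"wy":0,"wz":0},{"tx":2.9,"ty":-2.6,"tz":0,"wx":0,"wy":0,"wz":0},{"tx":2.9,"ty":-2.6,"tz":0,"wx":0,"wy":0,"wz":0},{"tx":2.9,"ty":-2.6,"tz":0,"wx":0,"wy":0,"wz":0},{"tx":2.9,"ty":-2.6,"tz":0,"wx":0,"wy":0,"wz":0},{"tx":2.9,"ty":-2.6,"tz":0,"wx":0,"wy":0,"wz":0},{"tx":2.9,"ty":-2.6,"tz":0,"wx":0,"wy":0,"wz":0},{"tx":2.9,"ty":-2.6,"tz":0,"wx":0,"wy":0,"wz":0},{"tx":2.9,"ty":-2.6,"tz":0,"wx":0,"wy":0,"wz":0},{"tx":2.8,"ty":-2.7,"tz":0,"wx":0,"wy":0,"wz":0},{"tx":2.7,"ty":-2.8,"tz":0,"wx":0,"wy":0,"wz":0},{"tx":0,"ty":0,"tz":0,"wx":0,"wy":0,"wz":0},{"tx":0,"ty":0,"tz":0,"wx":0,"wy":0,"wz":0}]' 1
cat > look.py <<'E'
import sys; from h import *
n=sys.argv[1]; s=telemetry.sense(); im=eyes.read_camera(n); cv2.imwrite(sys.argv[2],im[:,:,::-1])
Z=dict(tool_red=.039,tool_blue=.039,tool_green=.039,slab_walnut=.027,slab_pink=.027,bar=.027,stand=.01,wax=.035,slot_red=.03,slot_blue=.03,slot_green=.03,rack=.03)
for t in sys.argv[3:]:
    for d in finder.silhouettes(n,t)[:2]:
        c,ab,yaw=rect(n,d["mask"],Z[t],s); print(t,round(d["p"],2),np.round(d["position"]),c.round(4),np.round(ab,0),round(yaw,1))
print(telemetry.sense()["clock"])
E
python3 look.py wrist pics/w2.png tool_red tool_blue tool_green slab_walnut slab_pink bar stand wax
python3 -c "
from h import *; go(.58,-.18,.36,0)"
```

```text
clock: 3.3
eef_pos: [0.5793, -0.1782, 0.3595]
tool_rot: [1.0, 0.002, -0.0, 0.0]
wrist_force: [-0.1, -0.2, -0.3]
grip_width: 0.0855
grip_force: 0.0
tool_red 0.95 [158. 120.] [ 0.6586 -0.0307] [136.  30.] 4.2
tool_red 0.36 [183. 286.] [ 0.4857 -0.0393] [65. 39.] -10.4
tool_blue 0.64 [254. 297.] [ 0.4867 -0.1095] [142.  28.] 2.6
tool_green 0.95 [245. 120.] [ 0.655  -0.1091] [138.  28.] -13.2
tool_green 0.29 [184. 283.] [ 0.4863 -0.0391] [64. 40.] -10.3
slab_walnut 0.76 [ 97. 308.] [0.4577 0.0527] [112.  44.] 6.2
slab_pink 0.65 [331. 308.] [ 0.4608 -0.1855] [48. 41.] 0.2
slab_pink 0.59 [183. 285.] [ 0.481  -0.0351] [68. 41.] -10.3
stand 0.86 [511. 210.] [ 0.5217 -0.3749] [276. 103.] 5.0
wax 0.88 [332. 308.] [ 0.465  -0.1853] [46. 40.] 0.2
3.75
now [ 0.5785 -0.1796  0.3601] shift cm [0.15 0.04 0.01] turn [ 0.    -0.     0.002]
```

View pics/w2.png

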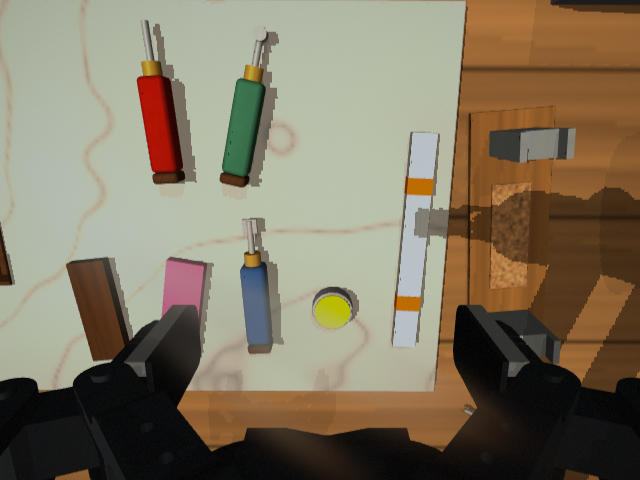

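```bash
python3 -m handwheel '[{"tx":0,"ty":4,"tz":0,"wx":0,"wy":0,"wz":0},{"tx":0,"ty":4,"tz":0,"wx":0,"wy":0,"wz":0},{"tx":0,"ty":4,"tz":0,"wx":0,"wy":0,"wz":0},{"tx":0,"ty":4,"tz":0,"wx":0,"wy":0,"wz":0},{"tx":0,"ty":3,"tz":0,"wx":0,"wy":0,"wz":0},{"tx":0,"ty":0,"tz":0,"wx":0,"wy":0,"wz":0},{"tx":0,"ty":0,"tz":0,"wx":0,"wy":0,"wz":0}]' 1
python3 look.py wrist pics/w3.png bar stand
```

```text
clock: 4.45
eef_pos: [0.579, -0.3698, 0.3594]
tool_rot: [1.0, 0.0, -0.0, -0.001]
wrist_force: [0.2, -0.1, 0.1]
grip_width: 0.0856
grip_force: 0.0
bar 0.72 [219. 236.] [ 0.5278 -0.2662] [220.  27.] -2.3
stand 0.61 [320. 226.] [ 0.5228 -0.3667] [273.  80.] 4.9
4.6
```

View pics/w3.png

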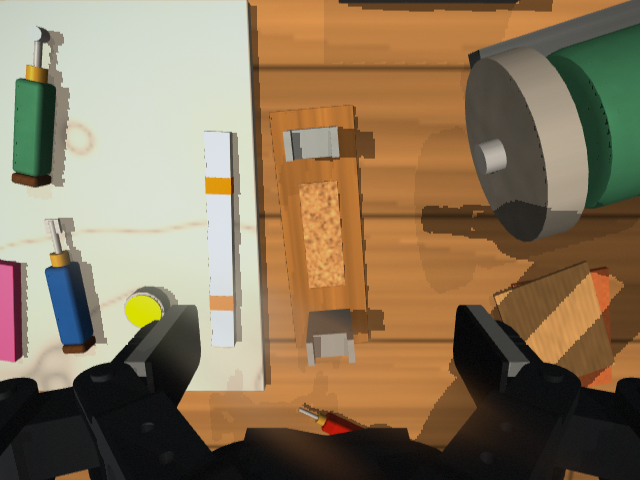

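Run:
```python
from h import *
s=telemetry.sense()
p=unproj("wrist",[[299,184],[339,180],[346,286],[308,289]],.010,s)[:,:2]
print(p.round(4),p.mean(0).round(4)); v=p[0]+p[1]-p[2]-p[3]; print(np.linalg.norm(v)/2,np.degrees(np.arctan2(v[1],v[0])))
b=unproj("wrist",[[270,112],[353,105],[369,338]],.006,s)[:,:2]; print("base",(b[0]+b[2])/2,np.degrees(np.arctan2(*(b[1]-b[2])[::-1])), np.linalg.norm(b[1]-b[2]),np.linalg.norm(b[1]-b[0]))
# same in top
im=cv2.imread("pics/top0.png"); cv2.imwrite("pics/t1.png",cv2.resize(im[180:325,440:540],None,fx=5.5,fy=4.1,interpolation=2)) if 0 else None
im=cv2.resize(im[185:320,465:535],None,fx=4,fy=4,interpolation=cv2.INTER_CUBIC); cv2.imwrite("pics/t1.png",im)
```

```text
[[ 0.5868 -0.3415]
 [ 0.5909 -0.3809]
 [ 0.4793 -0.3895]
 [ 0.4758 -0.3494]] [ 0.5332 -0.3654]
0.1116056655569725 4.230808879579969
base [ 0.53568387 -0.36530212] 5.218861844408879 0.24605790798147267 0.07924039993610799
```

View pics/t1.png

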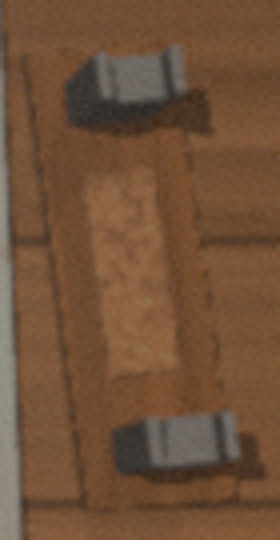

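```bash
python3 -m handwheel '[{"tx":-1,"ty":-3.8,"tz":0.6,"wx":0,"wy":0,"wz":0},{"tx":-1,"ty":-3.8,"tz":0.6,"wx":0,"wy":0,"wz":0},{"tx":-1,"ty":-3.8,"tz":0.6,"wx":0,"wy":0,"wz":0},{"tx":-1,"ty":-3.8,"tz":0.6,"wx":0,"wy":0,"wz":0},{"tx":-1,"ty":-3.8,"tz":0.6,"wx":0,"wy":0,"wz":0},{"tx":-1,"ty":-3.8,"tz":0.6,"wx":0,"wy":0,"wz":0},{"tx":-1,"ty":-3.8,"tz":0.6,"wx":0,"wy":0,"wz":0},{"tx":-1,"ty":-3.8,"tz":0.6,"wx":0,"wy":0,"wz":0},{"tx":-1,"ty":-3.8,"tz":0.6,"wx":0,"wy":0,"wz":0},{"tx":-1,"ty":-3.8,"tz":0.6,"wx":0,"wy":0,"wz":0},{"tx":0,"ty":0,"tz":0,"wx":0,"wy":0,"wz":0},{"tx":0,"ty":0,"tz":0,"wx":0,"wy":0,"wz":0}]' 1
python3 look.py wrist pics/w4.png slab_walnut slab_pink tool_red tool_blue
python3 - <<'E'
from h import *
p=unproj("top",np.array([[85,178],[155,167],[178,370],[110,376]])/4+[465,185],.010)[:,:2]
print(p.mean(0).round(4)); v=p[0]+p[1]-p[2]-p[3]; print(np.linalg.norm(v)/2,np.degrees(np.arctan2(v[1],v[0])))
go(.4555,-.030,.2,-9.8)
E
```

```text
clock: 5.8
eef_pos: [0.4777, 0.0122, 0.3004]
tool_rot: [1.0, 0.003, 0.0, 0.0]
wrist_force: [1.2, 0.0, -0.3]
grip_width: 0.0855
grip_force: 0.0
slab_walnut 0.65 [272. 230.] [0.4562 0.0555] [110.  39.] 6.3
slab_pink 0.85 [374. 227.] [ 0.4563 -0.0287] [110.  39.] -9.8
tool_red 0.97 [382.  29.] [ 0.6077 -0.0285] [41. 26.] 4.7
tool_blue 0.56 [475. 212.] [ 0.485  -0.1032] [138.  29.] 3.0
6.05
[ 0.5332 -0.3656]
0.10929709646811206 3.87096892711707
now [0.4789 0.0098 0.3002] shift cm [-2.35  3.98 10.02] turn [ 0.    -0.001  0.172]
```

View pics/w4.png

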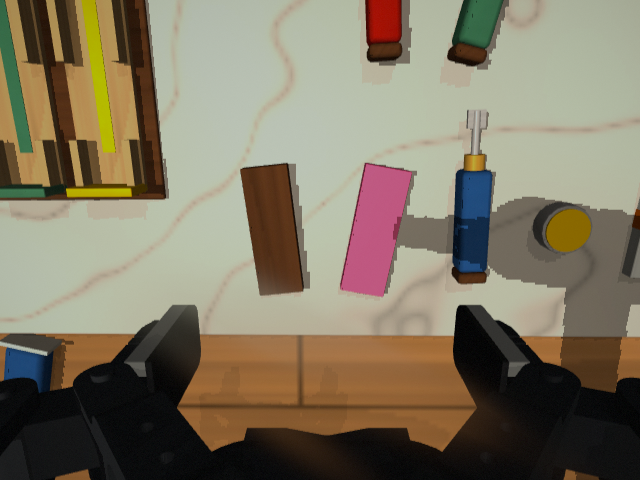

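```bash
python3 -m handwheel '[{"tx":-1.1,"ty":1.9,"tz":3,"wx":0,"wy":0,"wz":0},{"tx":-1.15,"ty":1.95,"tz":3,"wx":0,"wy":0,"wz":0},{"tx":0,"ty":0,"tz":3,"wx":0,"wy":0,"wz":0.1},{"tx":0,"ty":0,"tz":3,"wx":0,"wy":0,"wz":0.07},{"tx":0,"ty":0,"tz":3,"wx":0,"wy":0,"wz":0},{"tx":0,"ty":0,"tz":2.5,"wx":0,"wy":0,"wz":0},{"tx":0,"ty":0,"tz":1.5,"wx":0,"wy":0,"wz":0},{"tx":0,"ty":0,"tz":1,"wx":0,"wy":0,"wz":0},{"tx":0,"ty":0,"tz":0.8,"wx":0,"wy":0,"wz":0},{"tx":0,"ty":0,"tz":0,"wx":0,"wy":0,"wz":0},{"tx":0,"ty":0,"tz":0,"wx":0,"wy":0,"wz":0}]' 0.4 40
python3 -c "
from h import *; go(.456,-.0285,.09,-9.8)"
```

```text
clock: 7.15
eef_pos: [0.4564, -0.0281, 0.0923]
tool_rot: [0.996, -0.084, 0.0, 0.0]
wrist_force: [-0.1, -0.3, 0.4]
grip_width: 0.0602
grip_force: 0.0
now [ 0.4564 -0.0281  0.0923] shift cm [-0.04  0.05  0.23] turn [-0.    -0.001  0.003]
```

```bash
python3 -m handwheel '[{"tx":0,"ty":0,"tz":0.3,"wx":0,"wy":0,"wz":0},{"tx":0,"ty":0,"tz":0,"wx":0,"wy":0,"wz":0},{"tx":0,"ty":0,"tz":0,"wx":0,"wy":0,"wz":0},{"tx":0,"ty":0,"tz":0,"wx":0,"wy":0,"wz":0},{"tx":0,"ty":0,"tz":0,"wx":0,"wy":0,"wz":0},{"tx":0,"ty":0,"tz":0,"wx":0,"wy":0,"wz":0},{"tx":0,"ty":0,"tz":0,"wx":0,"wy":0,"wz":0}]' -1 40
python3 -m handwheel '[{"tx":0,"ty":0,"tz":-1,"wx":0,"wy":0,"wz":0},{"tx":0,"ty":0,"tz":-1,"wx":0,"wy":0,"wz":0},{"tx":0,"ty":0,"tz":0,"wx":0,"wy":0,"wz":0}]'
python3 -c "
from h import *; go(.5335,-.3655,.25,4.7)
eyes.read_camera('top')"
```

```text
clock: 7.85
eef_pos: [0.4564, -0.0279, 0.0895]
tool_rot: [0.997, -0.083, 0.001, 0.0]
wrist_force: [-0.3, -0.2, 6.1]
grip_width: 0.0368
grip_force: 40.7
clock: 8.15
eef_pos: [0.4568, -0.0279, 0.1103]
tool_rot: [0.997, -0.083, 0.001, 0.0]
wrist_force: [1.3, 0.3, 0.5]
grip_width: 0.0365
grip_force: 40.3
now [ 0.4568 -0.0279  0.1103] shift cm [ 13.22  32.01 -13.93] turn [ 0.    -0.003 -0.249]
```

```bash
python3 -m handwheel '[{"tx":0,"ty":0,"tz":-3.5,"wx":0,"wy":0,"wz":0},{"tx":0,"ty":0,"tz":-3.5,"wx":0,"wy":0,"wz":0},{"tx":1.32,"ty":3.2,"tz":-3,"wx":0,"wy":0,"wz":0},{"tx":1.32,"ty":3.2,"tz":0,"wx":0,"wy":0,"wz":0},{"tx":1.32,"ty":3.2,"tz":0,"wx":0,"wy":0,"wz":0},{"tx":1.32,"ty":3.2,"tz":0,"wx":0,"wy":0,"wz":0},{"tx":1.32,"ty":3.2,"tz":0,"wx":0,"wy":0,"wz":0},{"tx":1.32,"ty":3.2,"tz":0,"wx":0,"wy":0,"wz":0},{"tx":1.32,"ty":3.2,"tz":0,"wx":0,"wy":0,"wz":0},{"tx":1.32,"ty":3.2,"tz":0,"wx":0,"wy":0,"wz":0},{"tx":1.32,"ty":3.2,"tz":0,"wx":0,"wy":0,"wz":0},{"tx":1.32,"ty":3.2,"tz":0,"wx":0,"wy":0,"wz":0},{"tx":0,"ty":0,"tz":0,"wx":0,"wy":0,"wz":-0.12},{"tx":0,"ty":0,"tz":0,"wx":0,"wy":0,"wz":-0.13},{"tx":0,"ty":0,"tz":0,"wx":0,"wy":0,"wz":0},{"tx":0,"ty":0,"tz":0,"wx":0,"wy":0,"wz":0}]'
python3 look.py wrist pics/w5.png slab_pink stand
python3 -c "
from h import *; go(.5335,-.3655,.25,4.7)"
```

```text
clock: 9.8
eef_pos: [0.5326, -0.3651, 0.2084]
tool_rot: [0.999, 0.04, -0.0, -0.0]
wrist_force: [1.2, 0.6, -1.7]
grip_width: 0.0366
grip_force: 45.8
slab_pink 0.6 [326. 287.] [ 0.4827 -0.3697] [190.  72.] 4.2
stand 0.62 [324.  87.] [ 0.6101 -0.3593] [96. 80.] 5.1
9.95
now [ 0.5328 -0.3649  0.2089] shift cm [ 0.06  0.06 -4.11] turn [-0.  0. -0.]
```

View pics/w5.png

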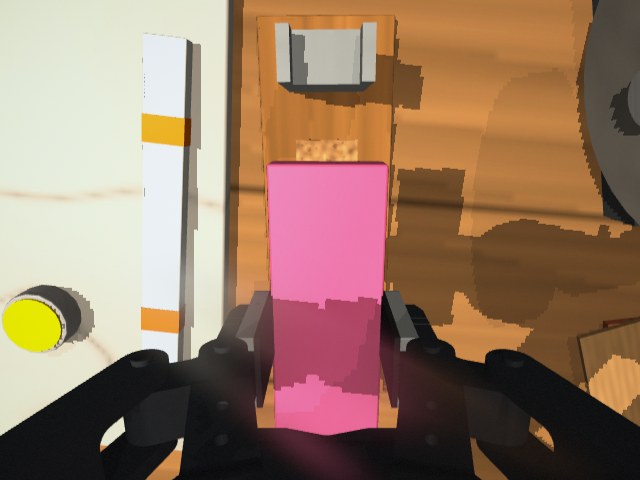

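```bash
python3 -m handwheel '[{"tx":0.06,"ty":0.06,"tz":3,"wx":0,"wy":0,"wz":0},{"tx":0,"ty":0,"tz":3,"wx":0,"wy":0,"wz":0},{"tx":0,"ty":0,"tz":2.5,"wx":0,"wy":0,"wz":0},{"tx":0,"ty":0,"tz":1.5,"wx":0,"wy":0,"wz":0},{"tx":0,"ty":0,"tz":1,"wx":0,"wy":0,"wz":0},{"tx":0,"ty":0,"tz":0.8,"wx":0,"wy":0,"wz":0},{"tx":0,"ty":0,"tz":0.3,"wx":0,"wy":0,"wz":0},{"tx":0,"ty":0,"tz":0.2,"wx":0,"wy":0,"wz":0},{"tx":0,"ty":0,"tz":0,"wx":0,"wy":0,"wz":0}]'
```

```text
clock: 10.85
eef_pos: [0.5338, -0.3661, 0.0864]
tool_rot: [0.999, 0.041, 0.0, 0.0]
wrist_force: [-0.0, 0.7, -0.7]
grip_width: 0.0367
grip_force: 45.8
```

```bash
python3 -m handwheel '[{"tx":0,"ty":0,"tz":0.1,"wx":0,"wy":0,"wz":0},{"tx":0,"ty":0,"tz":0.1,"wx":0,"wy":0,"wz":0},{"tx":0,"ty":0,"tz":0,"wx":0,"wy":0,"wz":0}]'
python3 -m handwheel '[{"tx":0,"ty":0,"tz":0,"wx":0,"wy":0,"wz":0},{"tx":0,"ty":0,"tz":0,"wx":0,"wy":0,"wz":0},{"tx":0,"ty":0,"tz":0,"wx":0,"wy":0,"wz":0},{"tx":0,"ty":0,"tz":-2,"wx":0,"wy":0,"wz":0},{"tx":0,"ty":0,"tz":-3,"wx":0,"wy":0,"wz":0},{"tx":0,"ty":0,"tz":-4,"wx":0,"wy":0,"wz":0},{"tx":0,"ty":0,"tz":-4,"wx":0,"wy":0,"wz":0},{"tx":0,"ty":0,"tz":-4,"wx":0,"wy":0,"wz":0},{"tx":0,"ty":0,"tz":-4,"wx":0,"wy":0,"wz":0},{"tx":0,"ty":0,"tz":0,"wx":0,"wy":0,"wz":0},{"tx":0,"ty":0,"tz":0,"wx":0,"wy":0,"wz":0}]' 0.4
python3 - <<'E'
from h import *
s=telemetry.sense();n="wrist"; eyes.read_camera(n)
for d in finder.silhouettes(n,"slab_pink")[:2]: print(d["p"],rect(n,d["mask"],.022,s))
go(.456,.0557,.25,6.3)
n="top"; eyes.read_camera(n)
for t,z in [("slab_walnut",.027),("slab_pink",.022)]:
  for d in finder.silhouettes(n,t)[:1]: print(d["p"],rect(n,d["mask"],z,s))
E
```

```text
clock: 11.15
eef_pos: [0.5339, -0.3662, 0.0846]
tool_rot: [0.999, 0.041, 0.001, 0.0]
wrist_force: [-0.4, -0.1, 2.0]
grip_width: 0.0363
grip_force: 46.1
clock: 12.25
eef_pos: [0.5338, -0.3661, 0.2954]
tool_rot: [0.999, 0.041, 0.001, 0.001]
wrist_force: [-0.5, -0.2, -0.5]
grip_width: 0.0598
grip_force: 0.0
0.79 (array([ 0.53332806, -0.3670304 ]), (110.151611328125, 38.83198165893555), 3.7087061405181885)
0.62 (array([ 0.52690253, -0.26512823]), (222.35641479492188, 29.027053833007812), -2.0237045288085938)
now [ 0.5328 -0.3653  0.2926] shift cm [ -4.16 -42.58   4.34] turn [-0.002  0.002 -0.027]
0.84 (array([0.45598343, 0.05761313]), (110.42394256591797, 39.30886459350586), 6.594024181365967)
0.73 (array([ 0.53318536, -0.36382538]), (109.0391845703125, 40.6795654296875), 4.9964518547058105)
```

```bash
python3 -m handwheel '[{"tx":-0.4,"ty":-4.26,"tz":0,"wx":0,"wy":0,"wz":-0.03},{"tx":-0.4,"ty":-4.26,"tz":0,"wx":0,"wy":0,"wz":0},{"tx":-0.4,"ty":-4.26,"tz":0,"wx":0,"wy":0,"wz":0},{"tx":-0.4,"ty":-4.26,"tz":0,"wx":0,"wy":0,"wz":0},{"tx":-0.4,"ty":-4.26,"tz":0,"wx":0,"wy":0,"wz":0},{"tx":-0.4,"ty":-4.26,"tz":0,"wx":0,"wy":0,"wz":0},{"tx":-0.4,"ty":-4.26,"tz":0,"wx":0,"wy":0,"wz":0},{"tx":-0.4,"ty":-4.26,"tz":0,"wx":0,"wy":0,"wz":0},{"tx":-0.4,"ty":-4.26,"tz":1,"wx":0,"wy":0,"wz":0},{"tx":-0.4,"ty":-4.26,"tz":2,"wx":0,"wy":0,"wz":0},{"tx":0,"ty":0,"tz":4,"wx":0,"wy":0,"wz":0},{"tx":0,"ty":0,"tz":4,"wx":0,"wy":0,"wz":0},{"tx":0,"ty":0,"tz":3,"wx":0,"wy":0,"wz":0},{"tx":0,"ty":0,"tz":0,"wx":0,"wy":0,"wz":0},{"tx":0,"ty":0,"tz":0,"wx":0,"wy":0,"wz":0}]' 0.4
python3 -c "
from h import *; go(.456,.056,.0893,6.3)"
```

```text
clock: 14.0
eef_pos: [0.4467, 0.0531, 0.1534]
tool_rot: [0.998, 0.056, -0.001, -0.0]
wrist_force: [0.2, -0.1, -0.3]
grip_width: 0.0599
grip_force: 0.0
now [0.4467 0.0531 0.1534] shift cm [ 0.98 -0.18  6.41] turn [-0.     0.003  0.003]
```

```bash
python3 -m handwheel '[{"tx":1,"ty":-0.2,"tz":2,"wx":0,"wy":0,"wz":0},{"tx":0,"ty":0,"tz":2,"wx":0,"wy":0,"wz":0},{"tx":0,"ty":0,"tz":1.2,"wx":0,"wy":0,"wz":0},{"tx":0,"ty":0,"tz":0.8,"wx":0,"wy":0,"wz":0},{"tx":0,"ty":0,"tz":0.4,"wx":0,"wy":0,"wz":0},{"tx":0,"ty":0,"tz":0,"wx":0,"wy":0,"wz":0}]' 0.4
python3 -m handwheel '[{"tx":0,"ty":0,"tz":0,"wx":0,"wy":0,"wz":0},{"tx":0,"ty":0,"tz":0,"wx":0,"wy":0,"wz":0},{"tx":0,"ty":0,"tz":0,"wx":0,"wy":0,"wz":0},{"tx":0,"ty":0,"tz":0,"wx":0,"wy":0,"wz":0},{"tx":0,"ty":0,"tz":0,"wx":0,"wy":0,"wz":0},{"tx":0,"ty":0,"tz":0,"wx":0,"wy":0,"wz":0}]' -1
python3 -m handwheel '[{"tx":0,"ty":0,"tz":-2,"wx":0,"wy":0,"wz":0},{"tx":0,"ty":0,"tz":-4,"wx":0,"wy":0,"wz":0},{"tx":0,"ty":0,"tz":-4,"wx":0,"wy":0,"wz":0},{"tx":0,"ty":0,"tz":-4,"wx":0,"wy":0,"wz":0},{"tx":0,"ty":0,"tz":0,"wx":0,"wy":0,"wz":0}]'
python3 -c "
from h import *; go(.5335,-.3655,.25,4.5)"
```

```text
clock: 14.6
eef_pos: [0.4574, 0.0561, 0.0904]
tool_rot: [0.998, 0.056, 0.001, 0.0]
wrist_force: [-0.1, -0.7, 0.2]
grip_width: 0.0595
grip_force: 0.0
clock: 15.2
eef_pos: [0.4573, 0.0563, 0.0909]
tool_rot: [0.998, 0.056, 0.001, 0.0]
wrist_force: [-0.7, 0.7, 6.4]
grip_width: 0.0369
grip_force: 40.1
clock: 15.7
eef_pos: [0.4601, 0.0564, 0.2354]
tool_rot: [0.998, 0.056, 0.006, 0.0]
wrist_force: [1.1, 0.4, -0.1]
grip_width: 0.0367
grip_force: 40.7
now [0.4601 0.0564 0.2354] shift cm [ 2.56 42.75 -1.39] turn [ 0.001 -0.012  0.034]
```

```bash
python3 -m handwheel '[{"tx":0.26,"ty":4.27,"tz":0,"wx":0,"wy":0,"wz":0},{"tx":0.26,"ty":4.27,"tz":0,"wx":0,"wy":0,"wz":0},{"tx":0.26,"ty":4.27,"tz":0,"wx":0,"wy":0,"wz":0},{"tx":0.26,"ty":4.27,"tz":0,"wx":0,"wy":0,"wz":0},{"tx":0.26,"ty":4.27,"tz":0,"wx":0,"wy":0,"wz":0},{"tx":0.26,"ty":4.27,"tz":0,"wx":0,"wy":0,"wz":0},{"tx":0.26,"ty":4.27,"tz":0,"wx":0,"wy":0,"wz":0},{"tx":0.26,"ty":4.27,"tz":0,"wx":0,"wy":0,"wz":0},{"tx":0.26,"ty":4.27,"tz":0,"wx":0,"wy":0,"wz":0},{"tx":0.26,"ty":4.27,"tz":0,"wx":0,"wy":0,"wz":0.03},{"tx":0,"ty":0,"tz":0,"wx":0,"wy":0,"wz":0},{"tx":0,"ty":0,"tz":4,"wx":0,"wy":0,"wz":0},{"tx":0,"ty":0,"tz":4,"wx":0,"wy":0,"wz":0},{"tx":0,"ty":0,"tz":2,"wx":0,"wy":0,"wz":0},{"tx":0,"ty":0,"tz":0,"wx":0,"wy":0,"wz":0},{"tx":0,"ty":0,"tz":0,"wx":0,"wy":0,"wz":0}]'
python3 -c "
from h import *; go(.5345,-.3655,.0973,4.5)"
```

```text
clock: 17.3
eef_pos: [0.5304, -0.3645, 0.1294]
tool_rot: [0.999, 0.042, -0.001, -0.001]
wrist_force: [0.3, -0.0, 0.4]
grip_width: 0.0366
grip_force: 40.7
now [ 0.5304 -0.3645  0.1294] shift cm [0.4  0.14 3.21] turn [-0.001  0.001  0.005]
```

```bash
python3 -m handwheel '[{"tx":0.4,"ty":0.12,"tz":1.2,"wx":0,"wy":0,"wz":0},{"tx":0,"ty":0,"tz":1,"wx":0,"wy":0,"wz":0},{"tx":0,"ty":0,"tz":0.6,"wx":0,"wy":0,"wz":0},{"tx":0,"ty":0,"tz":0.3,"wx":0,"wy":0,"wz":0},{"tx":0,"ty":0,"tz":0.1,"wx":0,"wy":0,"wz":0},{"tx":0,"ty":0,"tz":0,"wx":0,"wy":0,"wz":0}]'
python3 -c "
from h import *; go(.5345,-.3655,.0973,4.5)"
```

```text
clock: 17.9
eef_pos: [0.5348, -0.366, 0.0981]
tool_rot: [0.999, 0.041, 0.0, 0.0]
wrist_force: [0.6, -0.1, -0.3]
grip_width: 0.0369
grip_force: 40.8
now [ 0.5348 -0.366   0.0981] shift cm [-0.03 -0.05  0.08] turn [ 0.    -0.     0.004]
```

```bash
python3 -m handwheel '[{"tx":0,"ty":0,"tz":0.1,"wx":0,"wy":0,"wz":0},{"tx":0,"ty":0,"tz":0.05,"wx":0,"wy":0,"wz":0},{"tx":0,"ty":0,"tz":0,"wx":0,"wy":0,"wz":0}]'
python3 -m handwheel '[{"tx":0,"ty":0,"tz":0,"wx":0,"wy":0,"wz":0},{"tx":0,"ty":0,"tz":0,"wx":0,"wy":0,"wz":0},{"tx":0,"ty":0,"tz":0,"wx":0,"wy":0,"wz":0},{"tx":0,"ty":0,"tz":-2,"wx":0,"wy":0,"wz":0},{"tx":0,"ty":0,"tz":-4,"wx":0,"wy":0,"wz":0},{"tx":0,"ty":0,"tz":-4,"wx":0,"wy":0,"wz":0},{"tx":0,"ty":0,"tz":-4,"wx":0,"wy":0,"wz":0},{"tx":0,"ty":0,"tz":-4,"wx":0,"wy":0,"wz":0},{"tx":0,"ty":0,"tz":0,"wx":0,"wy":0,"wz":0},{"tx":0,"ty":0,"tz":0,"wx":0,"wy":0,"wz":0}]' 0.4
python3 - <<'E'
from h import *
s=telemetry.sense();n="wrist"; im=eyes.read_camera(n); cv2.imwrite("pics/w6.png",im[:,:,::-1])
for t,z in [("slab_walnut",.034),("bar",.027)]:
  for d in finder.silhouettes(n,t)[:2]: print(t,d["p"],rect(n,d["mask"],z,s))
go(.528,-.264,.25,-2.1)
E
```

```text
clock: 18.2
eef_pos: [0.5349, -0.3661, 0.0979]
tool_rot: [0.999, 0.041, 0.0, 0.0]
wrist_force: [-2.6, 1.4, 7.5]
grip_width: 0.0367
grip_force: 41.6
clock: 19.2
eef_pos: [0.5352, -0.3663, 0.2777]
tool_rot: [0.999, 0.041, 0.001, 0.001]
wrist_force: [-1.6, 0.4, 0.3]
grip_width: 0.0598
grip_force: 0.0
slab_walnut 0.83 (array([ 0.5332735 , -0.36745206]), (110.7287368774414, 38.581974029541016), 4.32040548324585)
bar 0.64 (array([ 0.52817865, -0.26695093]), (217.21209716796875, 26.915937423706055), -2.2551498413085938)
now [ 0.5339 -0.3653  0.2744] shift cm [  0.25 -10.14   2.47] turn [-0.002  0.003  0.119]
```

View pics/w6.png

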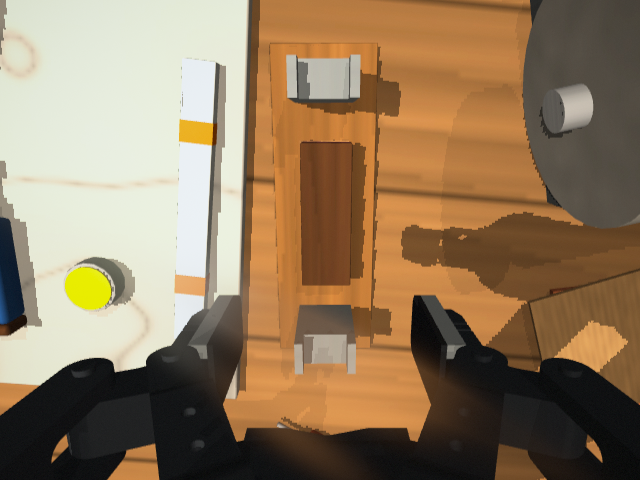

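```bash
python3 -m handwheel '[{"tx":0.15,"ty":-3.4,"tz":0,"wx":0,"wy":0,"wz":0},{"tx":0,"ty":-3.4,"tz":2,"wx":0,"wy":0,"wz":0},{"tx":0,"ty":-3.3,"tz":3,"wx":0,"wy":0,"wz":0},{"tx":0,"ty":0,"tz":3,"wx":0,"wy":0,"wz":0.12},{"tx":0,"ty":0,"tz":3,"wx":0,"wy":0,"wz":0},{"tx":0,"ty":0,"tz":3,"wx":0,"wy":0,"wz":0},{"tx":0,"ty":0,"tz":2,"wx":0,"wy":0,"wz":0},{"tx":0,"ty":0,"tz":0,"wx":0,"wy":0,"wz":0},{"tx":0,"ty":0,"tz":0,"wx":0,"wy":0,"wz":0}]' 0.2
python3 -c "
from h import *; go(.528,-.2645,.0915,-2.2)"
```

```text
clock: 20.25
eef_pos: [0.5272, -0.2648, 0.1152]
tool_rot: [1.0, -0.019, -0.001, -0.001]
wrist_force: [-0.3, 1.0, -0.1]
grip_width: 0.0512
grip_force: 0.0
now [ 0.5272 -0.2648  0.1152] shift cm [ 0.08 -0.03  2.37] turn [-0.002  0.003  0.001]
```

```bash
python3 -m handwheel '[{"tx":0.08,"ty":0,"tz":1.2,"wx":0,"wy":0,"wz":0},{"tx":0,"ty":0,"tz":0.7,"wx":0,"wy":0,"wz":0},{"tx":0,"ty":0,"tz":0.4,"wx":0,"wy":0,"wz":0},{"tx":0,"ty":0,"tz":0.1,"wx":0,"wy":0,"wz":0},{"tx":0,"ty":0,"tz":0,"wx":0,"wy":0,"wz":0}]' 0.2
python3 -m handwheel '[{"tx":0,"ty":0,"tz":0,"wx":0,"wy":0,"wz":0},{"tx":0,"ty":0,"tz":0,"wx":0,"wy":0,"wz":0},{"tx":0,"ty":0,"tz":0,"wx":0,"wy":0,"wz":0},{"tx":0,"ty":0,"tz":0,"wx":0,"wy":0,"wz":0},{"tx":0,"ty":0,"tz":0,"wx":0,"wy":0,"wz":0},{"tx":0,"ty":0,"tz":0,"wx":0,"wy":0,"wz":0}]' -1 60
python3 -m handwheel '[{"tx":0,"ty":0,"tz":-2,"wx":0,"wy":0,"wz":0},{"tx":0,"ty":0,"tz":-4,"wx":0,"wy":0,"wz":0},{"tx":0,"ty":0,"tz":-4,"wx":0,"wy":0,"wz":0},{"tx":0,"ty":0,"tz":-3,"wx":0,"wy":0,"wz":0},{"tx":0,"ty":0,"tz":0,"wx":0,"wy":0,"wz":0},{"tx":0,"ty":0,"tz":0,"wx":0,"wy":0,"wz":0}]'
python3 -c "
from h import *; go(.5338,-.3658,.22,4.8)"
```

```text
clock: 20.75
eef_pos: [0.5287, -0.2652, 0.0924]
tool_rot: [1.0, -0.019, 0.0, 0.0]
wrist_force: [-1.0, 0.5, -0.2]
grip_width: 0.0516
grip_force: 0.0
clock: 21.35
eef_pos: [0.5289, -0.2653, 0.0931]
tool_rot: [1.0, -0.019, 0.0, 0.0]
wrist_force: [0.1, 1.0, 6.0]
grip_width: 0.0222
grip_force: 59.3
clock: 21.95
eef_pos: [0.5286, -0.2651, 0.2224]
tool_rot: [1.0, -0.019, 0.0, 0.0]
wrist_force: [-0.0, -0.9, -2.5]
grip_width: 0.022
grip_force: 59.4
now [ 0.5286 -0.2651  0.2224] shift cm [ 0.9  10.04  0.25] turn [ 0.    -0.001 -0.121]
```

```bash
python3 -m handwheel '[{"tx":0.3,"ty":2.5,"tz":0,"wx":0,"wy":0,"wz":0},{"tx":0.3,"ty":2.5,"tz":0,"wx":0,"wy":0,"wz":0},{"tx":0.3,"ty":2.5,"tz":0,"wx":0,"wy":0,"wz":0},{"tx":0,"ty":2.5,"tz":0,"wx":0,"wy":0,"wz":0},{"tx":0,"ty":0,"tz":0,"wx":0,"wy":0,"wz":-0.12},{"tx":0,"ty":0,"tz":2,"wx":0,"wy":0,"wz":0},{"tx":0,"ty":0,"tz":2,"wx":0,"wy":0,"wz":0},{"tx":0,"ty":0,"tz":0,"wx":0,"wy":0,"wz":0},{"tx":0,"ty":0,"tz":0,"wx":0,"wy":0,"wz":0}]'
python3 look.py wrist pics/w7.png
python3 -c "
from h import *; go(.5338,-.3658,.1397,4.8)"
```

```text
clock: 22.85
eef_pos: [0.5329, -0.3647, 0.1801]
tool_rot: [0.999, 0.041, -0.002, -0.002]
wrist_force: [0.5, 0.3, -2.2]
grip_width: 0.022
grip_force: 59.4
22.9
now [ 0.5337 -0.3652  0.1813] shift cm [0.02 0.07 4.16] turn [-0.002  0.002 -0.001]
```

View pics/w7.png

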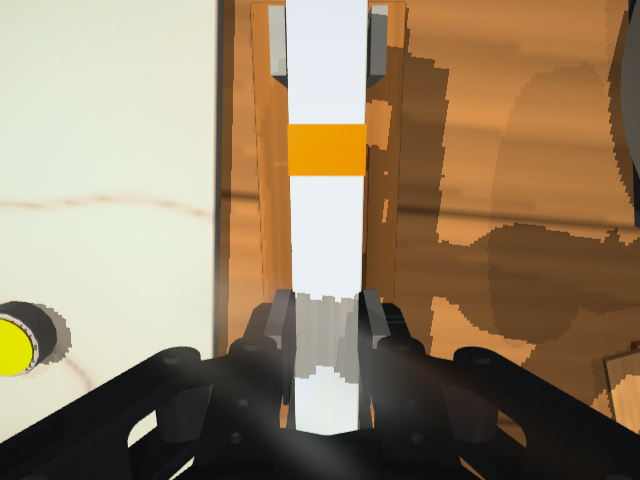

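```bash
python3 -m handwheel '[{"tx":0,"ty":0.04,"tz":1.5,"wx":0,"wy":0,"wz":0},{"tx":0,"ty":0,"tz":1.2,"wx":0,"wy":0,"wz":0},{"tx":0,"ty":0,"tz":0.7,"wx":0,"wy":0,"wz":0},{"tx":0,"ty":0,"tz":0.3,"wx":0,"wy":0,"wz":0},{"tx":0,"ty":0,"tz":0.2,"wx":0,"wy":0,"wz":0},{"tx":0,"ty":0,"tz":0.1,"wx":0,"wy":0,"wz":0},{"tx":0,"ty":0,"tz":0,"wx":0,"wy":0,"wz":0}]'
```

```text
clock: 23.6
eef_pos: [0.5342, -0.366, 0.1427]
tool_rot: [0.999, 0.041, 0.0, 0.0]
wrist_force: [0.6, -0.3, -1.6]
grip_width: 0.022
grip_force: 59.4
```

```bash
python3 -m handwheel '[{"tx":0,"ty":0,"tz":0.1,"wx":0,"wy":0,"wz":0},{"tx":0,"ty":0,"tz":0.1,"wx":0,"wy":0,"wz":0},{"tx":0,"ty":0,"tz":0.1,"wx":0,"wy":0,"wz":0},{"tx":0,"ty":0,"tz":0,"wx":0,"wy":0,"wz":0}]'
python3 -m handwheel '[{"tx":0,"ty":0,"tz":0.05,"wx":0,"wy":0,"wz":0},{"tx":0,"ty":0,"tz":0,"wx":0,"wy":0,"wz":0}]'
```

```text
clock: 24.0
eef_pos: [0.5341, -0.366, 0.1401]
tool_rot: [0.999, 0.041, 0.0, 0.0]
wrist_force: [-1.4, 0.7, 3.5]
grip_width: 0.0216
grip_force: 60.0
clock: 24.2
eef_pos: [0.5341, -0.366, 0.1401]
tool_rot: [0.999, 0.041, 0.0, 0.0]
wrist_force: [-3.3, 1.0, 6.7]
grip_width: 0.0221
grip_force: 60.4
```

```bash
python3 -m handwheel '[{"tx":0,"ty":0,"tz":0,"wx":0,"wy":0,"wz":0},{"tx":0,"ty":0,"tz":0,"wx":0,"wy":0,"wz":0},{"tx":0,"ty":0,"tz":0,"wx":0,"wy":0,"wz":0},{"tx":0,"ty":0,"tz":-2,"wx":0,"wy":0,"wz":0},{"tx":0,"ty":0,"tz":-4,"wx":0,"wy":0,"wz":0},{"tx":0,"ty":0,"tz":-4,"wx":0,"wy":0,"wz":0},{"tx":0,"ty":0,"tz":-4,"wx":0,"wy":0,"wz":0},{"tx":0,"ty":0,"tz":-2,"wx":0,"wy":0,"wz":0},{"tx":0,"ty":-4,"tz":0,"wx":0,"wy":0,"wz":0},{"tx":-0.5,"ty":-4,"tz":0,"wx":0,"wy":0,"wz":0},{"tx":-1,"ty":-4,"tz":0,"wx":0,"wy":0,"wz":0},{"tx":-1,"ty":-4,"tz":0,"wx":0,"wy":0,"wz":0},{"tx":-1,"ty":-4,"tz":0,"wx":0,"wy":0,"wz":0},{"tx":-0.5,"ty":-4,"tz":0,"wx":0,"wy":0,"wz":0},{"tx":0,"ty":-2,"tz":0,"wx":0,"wy":0,"wz":0},{"tx":0,"ty":0,"tz":0,"wx":0,"wy":0,"wz":0},{"tx":0,"ty":0,"tz":0,"wx":0,"wy":0,"wz":0}]' 0.1
python3 look.py wrist pics/w8.png tool_blue
python3 look.py top pics/t2.png tool_blue tool_red tool_green wax
python3 - <<'E'
from h import *
eyes.read_camera("top")
for d in finder.silhouettes("top","bar")[:1]: print(rect("top",d["mask"],.074))
go(.467,-.106,.092,3)
im=np.vstack([cv2.imread("pics/w8.png"),cv2.imread("pics/t2.png")]); cv2.imwrite("pics/m1.png",cv2.resize(im,(400,600)))
E
```

```text
clock: 25.9
eef_pos: [0.4729, -0.1101, 0.2991]
tool_rot: [0.999, 0.042, 0.0, 0.0]
wrist_force: [-0.9, 0.2, -0.0]
grip_width: 0.0469
grip_force: 0.0
tool_blue 0.9 [324. 205.] [ 0.4848 -0.1073] [139.  25.] 2.7
26.0
tool_blue 0.69 [378. 289.] [ 0.4502 -0.1066] [69. 25.] 0.0
tool_red 0.87 [341. 202.] [ 0.6558 -0.0253] [138.  24.] 3.3
tool_red 0.72 [520. 366.] [ 0.3019 -0.3761] [95. 23.] 61.6
tool_green 0.62 [373. 193.] [ 0.6587 -0.0985] [134.  20.] -21.0
wax 0.76 [418. 284.] [ 0.4609 -0.1832] [40. 40.] 90.0
26.25
(array([ 0.53411694, -0.36416742]), (222.62673950195312, 30.62753677368164), 4.736321926116943)
now [ 0.4727 -0.1106  0.2988] shift cm [-0.53 -0.51 20.68] turn [-0.    0.    0.03]
```

View pics/t2.png

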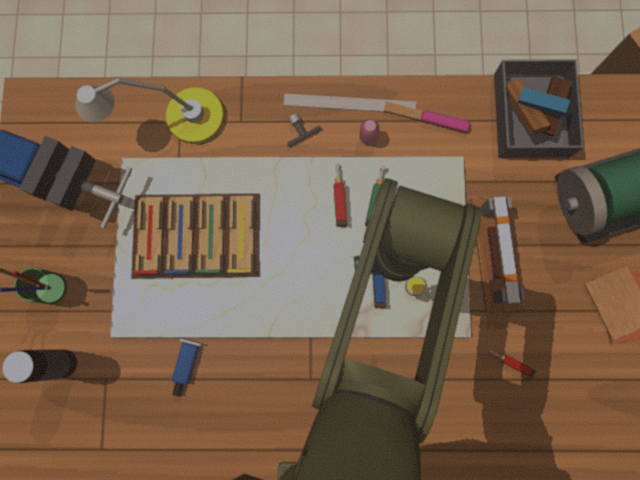

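```bash
python3 -m handwheel '[{"tx":-0.65,"ty":-0.4,"tz":2,"wx":0,"wy":0,"wz":0.035},{"tx":0,"ty":0,"tz":4,"wx":0,"wy":0,"wz":0},{"tx":0,"ty":0,"tz":4,"wx":0,"wy":0,"wz":0},{"tx":0,"ty":0,"tz":4,"wx":0,"wy":0,"wz":0},{"tx":0,"ty":0,"tz":3,"wx":0,"wy":0,"wz":0},{"tx":0,"ty":0,"tz":2,"wx":0,"wy":0,"wz":0},{"tx":0,"ty":0,"tz":1,"wx":0,"wy":0,"wz":0},{"tx":0,"ty":0,"tz":0.5,"wx":0,"wy":0,"wz":0},{"tx":0,"ty":0,"tz":0,"wx":0,"wy":0,"wz":0}]' 0.1
python3 -m handwheel '[{"tx":0,"ty":0,"tz":0,"wx":0,"wy":0,"wz":0},{"tx":0,"ty":0,"tz":0,"wx":0,"wy":0,"wz":0},{"tx":0,"ty":0,"tz":0,"wx":0,"wy":0,"wz":0},{"tx":0,"ty":0,"tz":0,"wx":0,"wy":0,"wz":0},{"tx":0,"ty":0,"tz":0,"wx":0,"wy":0,"wz":0}]' -1 50
python3 -m handwheel '[{"tx":0,"ty":0,"tz":-2,"wx":0,"wy":0,"wz":0},{"tx":0,"ty":0,"tz":-4,"wx":0,"wy":0,"wz":0},{"tx":0,"ty":0,"tz":-4,"wx":0,"wy":0,"wz":0},{"tx":0,"ty":0,"tz":-4,"wx":0,"wy":0,"wz":0},{"tx":0,"ty":0,"tz":-2,"wx":0,"wy":0,"wz":0},{"tx":0,"ty":0,"tz":0,"wx":0,"wy":0,"wz":0}]'
python3 -c "
from h import *; go(.571,.316,.25,0)"
```

```text
clock: 27.25
eef_pos: [0.4661, -0.1068, 0.0939]
tool_rot: [1.0, 0.024, 0.0, -0.0]
wrist_force: [-0.3, -0.0, 0.2]
grip_width: 0.0468
grip_force: 0.0
clock: 27.75
eef_pos: [0.4667, -0.1069, 0.0951]
tool_rot: [1.0, 0.024, 0.001, 0.0]
wrist_force: [0.1, 0.2, 6.6]
grip_width: 0.023
grip_force: 50.2
clock: 28.35
eef_pos: [0.4676, -0.1071, 0.2575]
tool_rot: [1.0, 0.024, 0.004, 0.001]
wrist_force: [0.8, 0.3, -0.1]
grip_width: 0.0227
grip_force: 49.3
now [ 0.4676 -0.1071  0.2575] shift cm [ 12.35 -41.77   0.72] turn [ 0.003 -0.008  0.048]
```

```bash
python3 -m handwheel '[{"tx":0.3,"ty":-3.7,"tz":-0.4,"wx":0,"wy":0,"wz":0},{"tx":0.3,"ty":-3.7,"tz":-0.4,"wx":0,"wy":0,"wz":0},{"tx":0.3,"ty":-3.7,"tz":-0.4,"wx":0,"wy":0,"wz":0},{"tx":0.3,"ty":-3.7,"tz":-0.4,"wx":0,"wy":0,"wz":0},{"tx":0.3,"ty":-3.7,"tz":-0.4,"wx":0,"wy":0,"wz":0},{"tx":0.3,"ty":-3.7,"tz":-0.4,"wx":0,"wy":0,"wz":0},{"tx":0.3,"ty":-3.7,"tz":-0.4,"wx":0,"wy":0,"wz":0},{"tx":0.3,"ty":-3.7,"tz":-0.4,"wx":0,"wy":0,"wz":0},{"tx":0.3,"ty":-3.7,"tz":-0.4,"wx":0,"wy":0,"wz":0},{"tx":0.3,"ty":-3.7,"tz":-0.4,"wx":0,"wy":0,"wz":0.048},{"tx":0,"ty":0,"tz":0,"wx":0,"wy":0,"wz":0},{"tx":0,"ty":0,"tz":0,"wx":0,"wy":0,"wz":0}]'
python3 look.py wrist pics/w9.png slot_red slot_blue slot_green rack
python3 -c "
from h import *; go(.571,.316,.25,0)"
```

```text
clock: 29.55
eef_pos: [0.4772, 0.2648, 0.2921]
tool_rot: [1.0, 0.001, -0.001, 0.001]
wrist_force: [-0.4, 0.2, -1.3]
grip_width: 0.023
grip_force: 49.5
slot_red 0.61 [170.  97.] [0.554  0.3831] [144.  61.] -1.5
slot_blue 0.98 [254.  96.] [0.5544 0.3169] [142.  53.] -0.9
slot_green 0.65 [357.  85.] [0.5549 0.2506] [142.  49.] 1.9
rack 0.98 [301. 100.] [0.5542 0.2189] [143.  19.] 2.7
rack 0.52 [486. 221.] [0.4904 0.1207] [274. 235.] 4.6
29.8
now [0.4779 0.2632 0.2934] shift cm [ 9.3  -5.3   4.33] turn [ 0.001  0.001 -0.002]
```

View pics/w9.png

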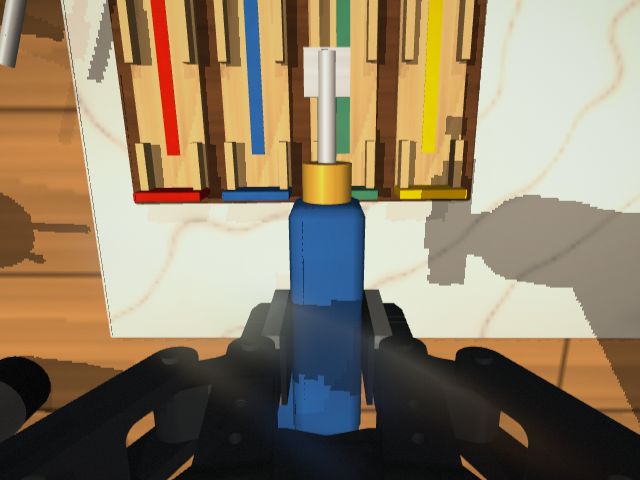

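Run:
```python
from h import *
s=telemetry.sense()
U=lambda p,z:unproj("wrist",p,z,s)[:,:2].round(4).tolist()
print("near/far wall tops",U([[238,143],[235,66]],.038)); print("tag",U([[222,190],[289,190]],.049))
print("stripes",[U(p,.0245) for p in ([[173,154],[157,0]],[[258,154],[250,0]],[[343,153],[342,0]],[[429,152],[433,0]])])
im=cv2.imread("pics/top0.png")[185:285,125:270]; cv2.imwrite("pics/t3.png",cv2.resize(im,None,fx=5,fy=5,interpolation=cv2.INTER_CUBIC))
w=cv2.imread("pics/w9.png")[0:210,110:480]; cv2.imwrite("pics/w9c.png",cv2.resize(w,None,fx=2,fy=2))
```

```text
near/far wall tops [[0.5294, 0.3278], [0.5828, 0.3268]]
tag [[0.4959, 0.3394], [0.4958, 0.2898]]
stripes [[[0.5205, 0.3817], [0.6284, 0.3825]], [[0.5203, 0.3154], [0.6283, 0.3162]], [[0.5209, 0.249], [0.6281, 0.2506]], [[0.5215, 0.1819], [0.628, 0.1857]]]
```

View pics/w9c.png

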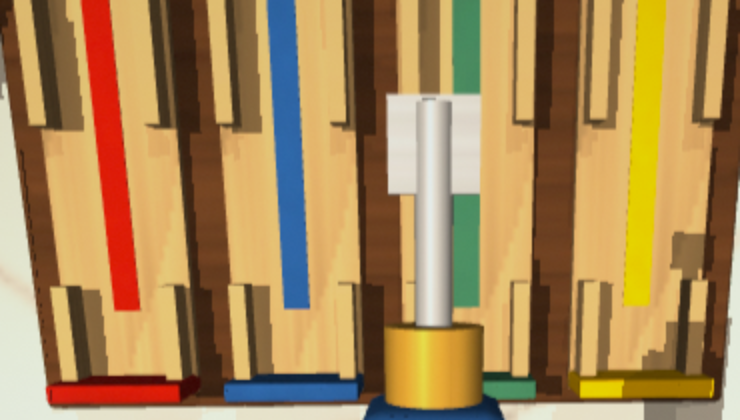

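View pics/t3.png

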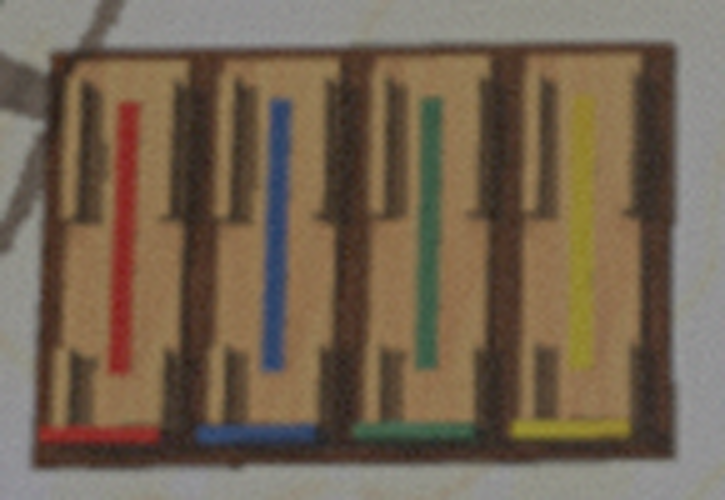

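```bash
python3 -m handwheel '[{"tx":2.7,"ty":-1.7,"tz":0,"wx":0,"wy":0,"wz":0},{"tx":2.7,"ty":-1.8,"tz":0,"wx":0,"wy":0,"wz":0},{"tx":2.7,"ty":-1.7,"tz":0,"wx":0,"wy":0,"wz":0},{"tx":0,"ty":0,"tz":4,"wx":0,"wy":0,"wz":0},{"tx":0,"ty":0,"tz":4,"wx":0,"wy":0,"wz":0},{"tx":0,"ty":0,"tz":4,"wx":0,"wy":0,"wz":0},{"tx":0,"ty":0,"tz":2,"wx":0,"wy":0,"wz":0},{"tx":0,"ty":0,"tz":0,"wx":0,"wy":0,"wz":0},{"tx":0,"ty":0,"tz":0,"wx":0,"wy":0,"wz":0}]'
python3 -c "
from h import *; go(.559,.3155,.1035,0.3)"
```

```text
clock: 30.7
eef_pos: [0.5596, 0.3157, 0.1541]
tool_rot: [1.0, -0.001, -0.0, 0.0]
wrist_force: [0.6, 0.6, -0.8]
grip_width: 0.0226
grip_force: 49.5
now [0.5596 0.3157 0.1541] shift cm [-0.06  0.02  5.06] turn [ 0.     0.    -0.007]
```

```bash
python3 -m handwheel '[{"tx":0,"ty":0,"tz":2,"wx":0,"wy":0,"wz":-0.007},{"tx":0,"ty":0,"tz":1.5,"wx":0,"wy":0,"wz":0},{"tx":0,"ty":0,"tz":0.8,"wx":0,"wy":0,"wz":0},{"tx":0,"ty":0,"tz":0.4,"wx":0,"wy":0,"wz":0},{"tx":0,"ty":0,"tz":0.2,"wx":0,"wy":0,"wz":0},{"tx":0,"ty":0,"tz":0.1,"wx":0,"wy":0,"wz":0},{"tx":0,"ty":0,"tz":0,"wx":0,"wy":0,"wz":0}]'
```

```text
clock: 31.4
eef_pos: [0.5595, 0.3166, 0.1046]
tool_rot: [1.0, 0.003, 0.001, -0.0]
wrist_force: [0.0, -0.2, -1.1]
grip_width: 0.0226
grip_force: 49.5
```

```bash
python3 -m handwheel '[{"tx":0,"ty":0,"tz":0.1,"wx":0,"wy":0,"wz":0},{"tx":0,"ty":0,"tz":0.1,"wx":0,"wy":0,"wz":0},{"tx":0,"ty":0,"tz":0,"wx":0,"wy":0,"wz":0}]'
python3 -m handwheel '[{"tx":0,"ty":0,"tz":0.1,"wx":0,"wy":0,"wz":0},{"tx":0,"ty":0,"tz":0,"wx":0,"wy":0,"wz":0}]'
```

```text
clock: 31.7
eef_pos: [0.5595, 0.3166, 0.1041]
tool_rot: [1.0, 0.003, 0.001, -0.0]
wrist_force: [-3.0, -1.6, 10.1]
grip_width: 0.0227
grip_force: 50.9
clock: 31.9
eef_pos: [0.5595, 0.3166, 0.1041]
tool_rot: [1.0, 0.003, 0.001, -0.0]
wrist_force: [-4.0, -2.6, 16.1]
grip_width: 0.0231
grip_force: 51.6
```

```bash
python3 -m handwheel '[{"tx":0,"ty":0,"tz":-0.2,"wx":0,"wy":0,"wz":0},{"tx":0,"ty":0,"tz":0,"wx":0,"wy":0,"wz":0},{"tx":0,"ty":0,"tz":0,"wx":0,"wy":0,"wz":0},{"tx":0,"ty":0,"tz":0,"wx":0,"wy":0,"wz":0},{"tx":0,"ty":0,"tz":-2,"wx":0,"wy":0,"wz":0},{"tx":0,"ty":0,"tz":-4,"wx":0,"wy":0,"wz":0},{"tx":0,"ty":0,"tz":-4,"wx":0,"wy":0,"wz":0},{"tx":0,"ty":0,"tz":-4,"wx":0,"wy":0,"wz":0},{"tx":0,"ty":0,"tz":-4,"wx":0,"wy":0,"wz":0},{"tx":0,"ty":0,"tz":-2,"wx":0,"wy":0,"wz":0}]' -0.05
python3 -m handwheel '[{"tx":0.9,"ty":3.9,"tz":0,"wx":0,"wy":0,"wz":0},{"tx":0.9,"ty":3.9,"tz":0,"wx":0,"wy":0,"wz":0},{"tx":0.9,"ty":3.9,"tz":0,"wx":0,"wy":0,"wz":0},{"tx":0.9,"ty":3.9,"tz":0,"wx":0,"wy":0,"wz":0},{"tx":0.9,"ty":3.9,"tz":0,"wx":0,"wy":0,"wz":0},{"tx":0.9,"ty":3.9,"tz":0,"wx":0,"wy":0,"wz":0},{"tx":0.9,"ty":3.9,"tz":0,"wx":0,"wy":0,"wz":0},{"tx":0.9,"ty":3.9,"tz":0,"wx":0,"wy":0,"wz":0},{"tx":0.9,"ty":3.4,"tz":0,"wx":0,"wy":0,"wz":0},{"tx":0,"ty":0,"tz":0,"wx":0,"wy":0,"wz":0},{"tx":0,"ty":0,"tz":0,"wx":0,"wy":0,"wz":0}]' 0.1
python3 look.py wrist pics/w10.png tool_red tool_green
python3 look.py top pics/t4.png tool_blue slot_blue
python3 -c "
from h import *; go(.636,-.0265,.0925,3.5)"
```

```text
clock: 32.9
eef_pos: [0.5603, 0.3169, 0.3069]
tool_rot: [1.0, 0.003, 0.003, -0.001]
wrist_force: [-0.3, -0.3, -0.1]
grip_width: 0.0404
grip_force: 0.0
clock: 34.0
eef_pos: [0.6424, -0.0298, 0.3022]
tool_rot: [1.0, 0.002, -0.001, -0.0]
wrist_force: [-0.0, 0.6, -0.0]
grip_width: 0.047
grip_force: 0.0
tool_red 0.75 [320. 203.] [ 0.6595 -0.0266] [137.  24.] 3.9
tool_red 0.43 [407.  11.] [ 0.7824 -0.0903] [43. 18.] -89.8
tool_green 0.67 [419. 204.] [ 0.657  -0.1042] [137.  28.] -13.3
34.15
tool_blue 0.75 [178. 238.] [0.5656 0.3164] [115.  28.] 0.4
slot_blue 0.93 [185. 231.] [0.571  0.3179] [170.  53.] 0.5
34.3
now [ 0.6422 -0.0278  0.303 ] shift cm [-0.62 -0.13 21.05] turn [-0.     0.    -0.053]
```

View pics/w10.png

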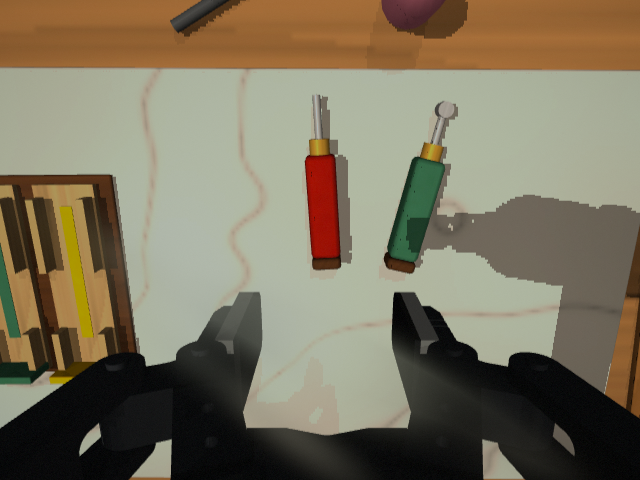

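```bash
python3 -m handwheel '[{"tx":-0.4,"ty":0,"tz":2,"wx":0,"wy":0,"wz":-0.06},{"tx":0,"ty":0,"tz":4,"wx":0,"wy":0,"wz":0},{"tx":0,"ty":0,"tz":4,"wx":0,"wy":0,"wz":0},{"tx":0,"ty":0,"tz":4,"wx":0,"wy":0,"wz":0},{"tx":0,"ty":0,"tz":3,"wx":0,"wy":0,"wz":0},{"tx":0,"ty":0,"tz":2,"wx":0,"wy":0,"wz":0},{"tx":0,"ty":0,"tz":1,"wx":0,"wy":0,"wz":0},{"tx":0,"ty":0,"tz":0.8,"wx":0,"wy":0,"wz":0},{"tx":0,"ty":0,"tz":0,"wx":0,"wy":0,"wz":0}]' 0.1
python3 -m handwheel '[{"tx":0,"ty":0,"tz":0,"wx":0,"wy":0,"wz":0},{"tx":0,"ty":0,"tz":0,"wx":0,"wy":0,"wz":0},{"tx":0,"ty":0,"tz":0,"wx":0,"wy":0,"wz":0},{"tx":0,"ty":0,"tz":0,"wx":0,"wy":0,"wz":0},{"tx":0,"ty":0,"tz":0,"wx":0,"wy":0,"wz":0}]' -1 50
python3 -m handwheel '[{"tx":0,"ty":0,"tz":-2,"wx":0,"wy":0,"wz":0},{"tx":0,"ty":0,"tz":-4,"wx":0,"wy":0,"wz":0},{"tx":0,"ty":0,"tz":-4,"wx":0,"wy":0,"wz":0},{"tx":0,"ty":0,"tz":-2,"wx":0,"wy":0,"wz":0},{"tx":0,"ty":0,"tz":0,"wx":0,"wy":0,"wz":0},{"tx":0,"ty":0,"tz":0,"wx":0,"wy":0,"wz":0}]'
python3 -c "
from h import *; go(.559,.382,.22,0.3)"
```

```text
clock: 35.2
eef_pos: [0.6385, -0.0287, 0.0946]
tool_rot: [0.999, 0.034, -0.0, -0.0]
wrist_force: [-0.1, 0.0, -0.4]
grip_width: 0.0469
grip_force: 0.0
clock: 35.7
eef_pos: [0.6395, -0.0292, 0.0965]
tool_rot: [0.999, 0.033, 0.001, 0.0]
wrist_force: [0.1, 0.7, 6.7]
grip_width: 0.0229
grip_force: 51.2
clock: 36.3
eef_pos: [0.6381, -0.0291, 0.2148]
tool_rot: [0.999, 0.033, -0.0, 0.0]
wrist_force: [0.3, -0.6, -1.3]
grip_width: 0.0226
grip_force: 50.4
now [ 0.6381 -0.0291  0.2148] shift cm [ -5.15 -41.55  -0.53] turn [0.    0.    0.061]
```

```bash
python3 -m handwheel '[{"tx":-0.45,"ty":-3.8,"tz":0,"wx":0,"wy":0,"wz":0},{"tx":-0.47,"ty":-3.8,"tz":0,"wx":0,"wy":0,"wz":0},{"tx":-0.47,"ty":-3.8,"tz":0,"wx":0,"wy":0,"wz":0},{"tx":-0.47,"ty":-3.8,"tz":0,"wx":0,"wy":0,"wz":0},{"tx":-0.47,"ty":-3.8,"tz":0,"wx":0,"wy":0,"wz":0},{"tx":-0.47,"ty":-3.8,"tz":0,"wx":0,"wy":0,"wz":0},{"tx":-0.47,"ty":-3.8,"tz":0,"wx":0,"wy":0,"wz":0},{"tx":-0.47,"ty":-3.8,"tz":0,"wx":0,"wy":0,"wz":0},{"tx":-0.47,"ty":-3.8,"tz":0,"wx":0,"wy":0,"wz":0},{"tx":-0.47,"ty":-3.8,"tz":0,"wx":0,"wy":0,"wz":0},{"tx":-0.47,"ty":-3.55,"tz":0,"wx":0,"wy":0,"wz":0.06},{"tx":0,"ty":0,"tz":3,"wx":0,"wy":0,"wz":0},{"tx":0,"ty":0,"tz":3,"wx":0,"wy":0,"wz":0},{"tx":0,"ty":0,"tz":0,"wx":0,"wy":0,"wz":0},{"tx":0,"ty":0,"tz":0,"wx":0,"wy":0,"wz":0}]'
python3 look.py wrist pics/w11.png slot_red
python3 -c "
from h import *; go(.559,.382,.1055,0.3)"
```

```text
clock: 37.8
eef_pos: [0.5582, 0.3812, 0.1526]
tool_rot: [1.0, 0.003, -0.002, 0.001]
wrist_force: [-0.0, -0.2, 0.3]
grip_width: 0.0227
grip_force: 50.3
slot_red 0.77 [301. 132.] [0.5991 0.3961] [111.  24.] 0.7
37.9
now [0.56   0.382  0.1554] shift cm [-0.1  -0.    4.99] turn [-0.    -0.001  0.001]
```

View pics/w11.png

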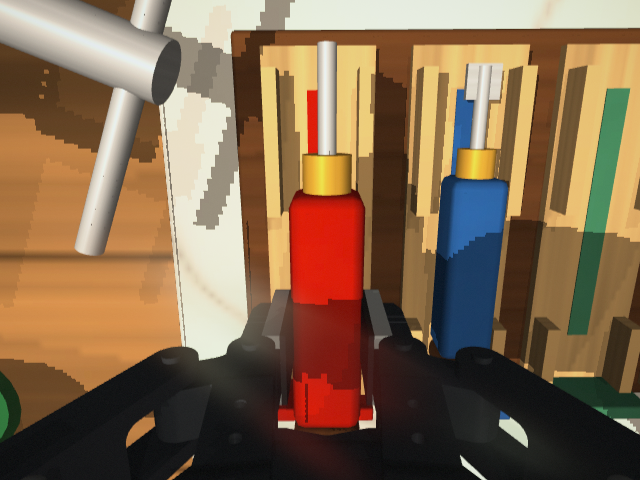

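```bash
python3 -m handwheel '[{"tx":-0.05,"ty":0,"tz":2,"wx":0,"wy":0,"wz":0},{"tx":0,"ty":0,"tz":1.5,"wx":0,"wy":0,"wz":0},{"tx":0,"ty":0,"tz":0.7,"wx":0,"wy":0,"wz":0},{"tx":0,"ty":0,"tz":0.4,"wx":0,"wy":0,"wz":0},{"tx":0,"ty":0,"tz":0.2,"wx":0,"wy":0,"wz":0},{"tx":0,"ty":0,"tz":0.1,"wx":0,"wy":0,"wz":0},{"tx":0,"ty":0,"tz":0,"wx":0,"wy":0,"wz":0}]'
python3 -m handwheel '[{"tx":0,"ty":0,"tz":0.1,"wx":0,"wy":0,"wz":0},{"tx":0,"ty":0,"tz":0,"wx":0,"wy":0,"wz":0}]'
```

```text
clock: 38.6
eef_pos: [0.5591, 0.3822, 0.1063]
tool_rot: [1.0, 0.003, 0.0, -0.0]
wrist_force: [-0.2, -0.3, -0.5]
grip_width: 0.0229
grip_force: 50.4
clock: 38.8
eef_pos: [0.5592, 0.3823, 0.1055]
tool_rot: [1.0, 0.003, 0.001, -0.0]
wrist_force: [0.1, -0.6, 1.1]
grip_width: 0.0225
grip_force: 50.5
```

```bash
python3 -m handwheel '[{"tx":0,"ty":0,"tz":0.1,"wx":0,"wy":0,"wz":0},{"tx":0,"ty":0,"tz":0,"wx":0,"wy":0,"wz":0}]'
python3 -m handwheel '[{"tx":0,"ty":0,"tz":0,"wx":0,"wy":0,"wz":0},{"tx":0,"ty":0,"tz":0,"wx":0,"wy":0,"wz":0},{"tx":0,"ty":0,"tz":0,"wx":0,"wy":0,"wz":0},{"tx":0,"ty":0,"tz":0,"wx":0,"wy":0,"wz":0},{"tx":0,"ty":0,"tz":-2,"wx":0,"wy":0,"wz":0},{"tx":0,"ty":0,"tz":-4,"wx":0,"wy":0,"wz":0},{"tx":0,"ty":0,"tz":-4,"wx":0,"wy":0,"wz":0},{"tx":0,"ty":0,"tz":-4,"wx":0,"wy":0,"wz":0},{"tx":0,"ty":0,"tz":-4,"wx":0,"wy":0,"wz":0},{"tx":0,"ty":0,"tz":-1,"wx":0,"wy":0,"wz":0}]' -0.05
python3 -m handwheel '[{"tx":0.67,"ty":4,"tz":0,"wx":0,"wy":0,"wz":0},{"tx":0.67,"ty":4,"tz":0,"wx":0,"wy":0,"wz":0},{"tx":0.67,"ty":4,"tz":0,"wx":0,"wy":0,"wz":0},{"tx":0.67,"ty":4,"tz":0,"wx":0,"wy":0,"wz":0},{"tx":0.67,"ty":4,"tz":0,"wx":0,"wy":0,"wz":0},{"tx":0.67,"ty":4,"tz":0,"wx":0,"wy":0,"wz":0},{"tx":0.67,"ty":4,"tz":0,"wx":0,"wy":0,"wz":0},{"tx":0.67,"ty":4,"tz":0,"wx":0,"wy":0,"wz":0},{"tx":0.67,"ty":4,"tz":0,"wx":0,"wy":0,"wz":0},{"tx":0.67,"ty":4,"tz":0,"wx":0,"wy":0,"wz":0},{"tx":0.67,"ty":4,"tz":0,"wx":0,"wy":0,"wz":0},{"tx":0.67,"ty":4,"tz":0,"wx":0,"wy":0,"wz":0},{"tx":0,"ty":0,"tz":0,"wx":0,"wy":0,"wz":0},{"tx":0,"ty":0,"tz":0,"wx":0,"wy":0,"wz":0}]' 0.1
python3 look.py wrist pics/w12.png tool_green
python3 look.py top pics/t5.png tool_blue slot_blue tool_red bar
python3 - <<'E'
from h import *
s=telemetry.sense(); eyes.read_camera("wrist"); n="wrist"
d=finder.silhouettes(n,"tool_green")[0]; c,ab,y=rect(n,d["mask"],.039,s); o=c-(ab[0]/2000-.05)*np.array([np.cos(np.radians(y)),np.sin(np.radians(y))]); print(o)
go(o[0],o[1],.0945,y)
E
```

```text
clock: 39.0
eef_pos: [0.5592, 0.3823, 0.1055]
tool_rot: [1.0, 0.003, 0.001, -0.0]
wrist_force: [-1.5, -0.9, 6.0]
grip_width: 0.0231
grip_force: 51.3
clock: 40.0
eef_pos: [0.5608, 0.3832, 0.2998]
tool_rot: [1.0, 0.003, 0.004, -0.002]
wrist_force: [0.6, 0.2, 0.8]
grip_width: 0.0407
grip_force: 0.0
clock: 41.4
eef_pos: [0.6422, -0.0984, 0.2927]
tool_rot: [1.0, 0.002, -0.001, -0.001]
wrist_force: [0.2, 0.6, 0.9]
grip_width: 0.0468
grip_force: 0.0
tool_green 0.87 [334. 205.] [ 0.6569 -0.1065] [138.  25.] -12.9
41.5
tool_blue 0.72 [245. 232.] [0.5702 0.1847] [167.  51.] 0.0
tool_blue 0.71 [276. 253.] [0.5493 0.2163] [473. 386.] -90.0
slot_blue 0.85 [185. 233.] [0.5719 0.318 ] [168.  53.] 0.6
slot_blue 0.74 [511. 249.] [ 0.5402 -0.3767] [229.  30.] 4.7
tool_red 0.89 [517. 368.] [ 0.3044 -0.3745] [99. 20.] 61.1
bar 0.82 [508. 249.] [ 0.5397 -0.378 ] [227.  29.] 4.9
bar 0.5 [377. 196.] [ 0.6557 -0.1054] [83. 25.] -11.7
41.75
[ 0.63842247 -0.10204664]
now [ 0.6425 -0.0965  0.2941] shift cm [-0.42  0.55 19.96] turn [-0.    -0.     0.241]
```

```bash
python3 -m handwheel '[{"tx":-0.5,"ty":0.5,"tz":2,"wx":0,"wy":0,"wz":0},{"tx":0,"ty":0,"tz":3,"wx":0,"wy":0,"wz":0.12},{"tx":0,"ty":0,"tz":3,"wx":0,"wy":0,"wz":0.12},{"tx":0,"ty":0,"tz":4,"wx":0,"wy":0,"wz":0},{"tx":0,"ty":0,"tz":3,"wx":0,"wy":0,"wz":0},{"tx":0,"ty":0,"tz":2,"wx":0,"wy":0,"wz":0},{"tx":0,"ty":0,"tz":1.5,"wx":0,"wy":0,"wz":0},{"tx":0,"ty":0,"tz":1,"wx":0,"wy":0,"wz":0},{"tx":0,"ty":0,"tz":0.2,"wx":0,"wy":0,"wz":0},{"tx":0,"ty":0,"tz":0,"wx":0,"wy":0,"wz":0}]' 0.1
python3 -m handwheel '[{"tx":0,"ty":0,"tz":0,"wx":0,"wy":0,"wz":0},{"tx":0,"ty":0,"tz":0,"wx":0,"wy":0,"wz":0},{"tx":0,"ty":0,"tz":0,"wx":0,"wy":0,"wz":0},{"tx":0,"ty":0,"tz":0,"wx":0,"wy":0,"wz":0},{"tx":0,"ty":0,"tz":0,"wx":0,"wy":0,"wz":0}]' -1 50
python3 -m handwheel '[{"tx":0,"ty":0,"tz":-2,"wx":0,"wy":0,"wz":0},{"tx":0,"ty":0,"tz":-4,"wx":0,"wy":0,"wz":0},{"tx":0,"ty":0,"tz":-4,"wx":0,"wy":0,"wz":0},{"tx":0,"ty":0,"tz":-2,"wx":0,"wy":0,"wz":0},{"tx":0,"ty":0,"tz":0,"wx":0,"wy":0,"wz":0.12},{"tx":0,"ty":0,"tz":0,"wx":0,"wy":0,"wz":-0.12},{"tx":0,"ty":0,"tz":0,"wx":0,"wy":0,"wz":0}]'
python3 -c "
from h import *; go(.559,.2495,.22,0.5)"
```

```text
clock: 42.85
eef_pos: [0.6378, -0.1024, 0.0971]
tool_rot: [0.993, -0.116, 0.0, 0.0]
wrist_force: [-0.3, -1.1, -0.3]
grip_width: 0.0468
grip_force: 0.0
clock: 43.35
eef_pos: [0.6384, -0.1026, 0.0983]
tool_rot: [0.993, -0.116, 0.001, 0.0]
wrist_force: [-0.2, 0.9, 5.9]
grip_width: 0.0228
grip_force: 51.2
clock: 44.05
eef_pos: [0.6372, -0.1024, 0.2171]
tool_rot: [0.993, -0.116, -0.0, 0.0]
wrist_force: [-0.6, 0.8, -1.4]
grip_width: 0.0227
grip_force: 50.4
now [ 0.6372 -0.1024  0.2171] shift cm [-15.72 -32.44  -0.29] turn [ 0.     0.    -0.241]
```

```bash
python3 -m handwheel '[{"tx":-1.55,"ty":-3.24,"tz":0,"wx":0,"wy":0,"wz":0},{"tx":-1.57,"ty":-3.24,"tz":0,"wx":0,"wy":0,"wz":0},{"tx":-1.57,"ty":-3.24,"tz":0,"wx":0,"wy":0,"wz":0},{"tx":-1.57,"ty":-3.24,"tz":0,"wx":0,"wy":0,"wz":0},{"tx":-1.57,"ty":-3.24,"tz":0,"wx":0,"wy":0,"wz":0},{"tx":-1.57,"ty":-3.24,"tz":0,"wx":0,"wy":0,"wz":0},{"tx":-1.57,"ty":-3.24,"tz":0,"wx":0,"wy":0,"wz":0},{"tx":-1.57,"ty":-3.24,"tz":0,"wx":0,"wy":0,"wz":0},{"tx":-1.57,"ty":-3.24,"tz":0,"wx":0,"wy":0,"wz":0},{"tx":-1.57,"ty":-3.24,"tz":0,"wx":0,"wy":0,"wz":0},{"tx":0,"ty":0,"tz":0,"wx":0,"wy":0,"wz":-0.12},{"tx":0,"ty":0,"tz":0,"wx":0,"wy":0,"wz":-0.12},{"tx":0,"ty":0,"tz":3,"wx":0,"wy":0,"wz":0},{"tx":0,"ty":0,"tz":3,"wx":0,"wy":0,"wz":0},{"tx":0,"ty":0,"tz":0,"wx":0,"wy":0,"wz":0},{"tx":0,"ty":0,"tz":0,"wx":0,"wy":0,"wz":0}]'
python3 look.py wrist pics/w13.png slot_green tool_green
python3 -c "
from h import *; go(.559,.2495,.1065,0.5)"
```

```text
clock: 45.65
eef_pos: [0.5594, 0.2488, 0.1563]
tool_rot: [1.0, 0.003, -0.001, 0.0]
wrist_force: [0.3, -0.2, -0.1]
grip_width: 0.0225
grip_force: 50.4
slot_green 0.74 [301. 134.] [0.5996 0.2638] [114.  25.] 0.3
tool_green 0.69 [328. 277.] [0.5619 0.2477] [186.  34.] 0.2
45.8
now [0.561  0.2493 0.1585] shift cm [-0.22 -0.01  5.2 ] turn [-0.001 -0.003 -0.003]
```

View pics/w13.png

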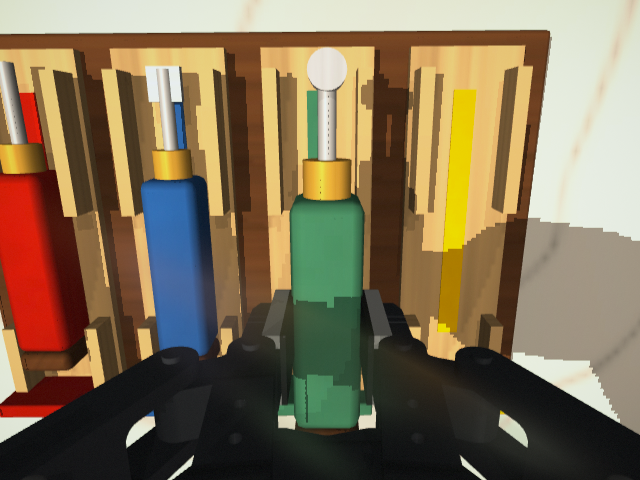

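Red and blue lie in their slots (red butt at (55,355), short of the red tag); the green tool hangs centred over its own slot. Lowering.

```bash
python3 -m handwheel '[{"tx":-0.1,"ty":0,"tz":2,"wx":0,"wy":0,"wz":0},{"tx":0,"ty":0,"tz":1.5,"wx":0,"wy":0,"wz":0},{"tx":0,"ty":0,"tz":0.7,"wx":0,"wy":0,"wz":0},{"tx":0,"ty":0,"tz":0.4,"wx":0,"wy":0,"wz":0},{"tx":0,"ty":0,"tz":0.2,"wx":0,"wy":0,"wz":0},{"tx":0,"ty":0,"tz":0.1,"wx":0,"wy":0,"wz":0},{"tx":0,"ty":0,"tz":0,"wx":0,"wy":0,"wz":0}]'
python3 -m handwheel '[{"tx":0,"ty":0,"tz":0.1,"wx":0,"wy":0,"wz":0},{"tx":0,"ty":0,"tz":0,"wx":0,"wy":0,"wz":0}]'
```

```text
clock: 46.5
eef_pos: [0.5593, 0.2492, 0.1084]
tool_rot: [1.0, 0.003, 0.0, -0.0]
wrist_force: [-0.2, 0.2, -1.4]
grip_width: 0.0224
grip_force: 50.4
clock: 46.7
eef_pos: [0.5592, 0.2492, 0.1073]
tool_rot: [1.0, 0.003, 0.0, -0.0]
wrist_force: [0.6, 0.1, -0.1]
grip_width: 0.0227
grip_force: 50.6
```

```bash
python3 -m handwheel '[{"tx":0,"ty":0,"tz":0.1,"wx":0,"wy":0,"wz":0},{"tx":0,"ty":0,"tz":0,"wx":0,"wy":0,"wz":0}]'
python3 -m handwheel '[{"tx":0,"ty":0,"tz":0,"wx":0,"wy":0,"wz":0},{"tx":0,"ty":0,"tz":0,"wx":0,"wy":0,"wz":0},{"tx":0,"ty":0,"tz":0,"wx":0,"wy":0,"wz":0},{"tx":0,"ty":0,"tz":0,"wx":0,"wy":0,"wz":0},{"tx":0,"ty":0,"tz":-2,"wx":0,"wy":0,"wz":0},{"tx":0,"ty":0,"tz":-4,"wx":0,"wy":0,"wz":0},{"tx":0,"ty":0,"tz":-4,"wx":0,"wy":0,"wz":0},{"tx":0,"ty":0,"tz":-4,"wx":0,"wy":0,"wz":0},{"tx":0,"ty":0,"tz":-4,"wx":0,"wy":0,"wz":0},{"tx":0,"ty":0,"tz":-4,"wx":0,"wy":0,"wz":0},{"tx":0,"ty":3,"tz":-3,"wx":0,"wy":0,"wz":0},{"tx":0,"ty":4,"tz":0,"wx":0,"wy":0,"wz":0},{"tx":0,"ty":4,"tz":0,"wx":0,"wy":0,"wz":0},{"tx":0,"ty":4,"tz":0,"wx":0,"wy":0,"wz":0},{"tx":0,"ty":4,"tz":0,"wx":0,"wy":0,"wz":0},{"tx":0,"ty":0,"tz":0,"wx":0,"wy":0,"wz":0},{"tx":0,"ty":0,"tz":0,"wx":0,"wy":0,"wz":0}]' -0.05
python3 look.py top pics/t6.png
python3 look.py side pics/s6.png
python3 look.py wrist pics/w14.png tool_blue tool_green tool_red
python3 - <<'E'
import cv2,numpy as np
t=cv2.imread("pics/t6.png")[140:330,100:560]; s=cv2.imread("pics/s6.png")[160:430,200:480]
a=cv2.resize(t,(800,330)); w=cv2.imread("pics/w14.png"); 
b=np.hstack([cv2.resize(s,(400,270)),cv2.resize(w,(400,270))]); cv2.imwrite("pics/m2.png",np.vstack([a,b]))
E
```

```text
clock: 46.9
eef_pos: [0.5592, 0.2492, 0.1073]
tool_rot: [1.0, 0.003, 0.001, -0.0]
wrist_force: [-1.5, -0.8, 7.2]
grip_width: 0.0223
grip_force: 51.4
clock: 48.6
eef_pos: [0.5601, 0.0582, 0.3558]
tool_rot: [1.0, 0.002, -0.0, -0.0]
wrist_force: [0.6, 0.1, -0.2]
grip_width: 0.0406
grip_force: 0.0
48.65
48.7
tool_blue 0.65 [ 46. 189.] [0.5768 0.3138] [141.  36.] 0.4
tool_green 0.73 [116. 187.] [0.5764 0.2472] [140.  32.] 0.7
tool_green 0.69 [ 10. 226.] [0.5529 0.3455] [147.  26.] -11.2
tool_red 0.62 [  4. 226.] [0.5384 0.3599] [19.  4.] -11.2
tool_red 0.51 [ 44. 190.] [0.5767 0.3138] [141.  36.] 0.1
48.9
```

View pics/m2.png

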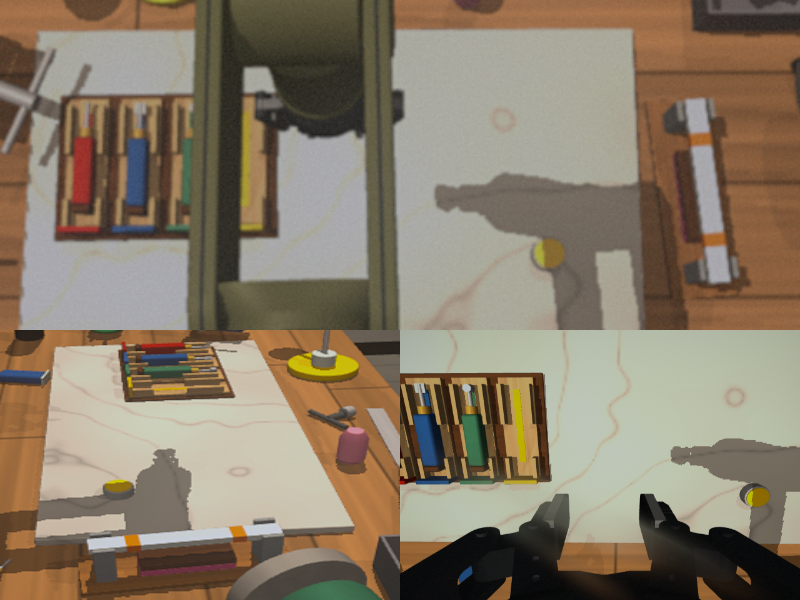

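```bash
python3 -c "
from workcell import ticket; print(ticket.finish_job())"
```

```text
the job is handed in; nothing more can be done
None
```

The job is done and handed in: the pink and walnut slabs are stacked on the cork pad, the bar lies in both saddles over them, and the red, blue and green tools are home in their slots; there was no yellow tool or maple slab in the scene.

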